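Line up a sagged idler bracket with a drift and fit its screw

ROBOT

A 7-joint arm with a two-finger parallel gripper is mounted at the origin on the work surface. World frame = base frame: x ahead of the robot, y to its left, z up, the work surface at z = 0. Lengths are in m, angles in rad, forces in N, time in s.
With the tool pointing down it reaches from about 0.4 to 0.85 m from the base axis. Payload 10.4 kg.
Tool frame: the origin (TCP) lies midway between the tips of the shut fingers; the grasp point (between the pads) lies 19 mm behind it; x points along the fingers, y is the direction in which the jaws open and shut, and the axes are right-handed (so a half turn about x gives the same grasp; the last joint's range is limited). The gripper opens to 87 mm and grips with 3 to 60 N. Pads are 19 mm wide; open, the fingers measure 117 mm over their backs; the gripper's body (75 mm by 190 mm) begins 51 mm behind the grasp point.
Start: joints at [1.263, 0.332, -0.065, 1.46, 0.022, 1.35, -0.088], TCP at [0.176, -0.6, 0.223] pointing down, gripper open.
Joint ranges: [-2.6, 2.6], [-0.5, 2.12], [-1.47, 1.34], [0.16, 2.42], [-1.27, 4.41], [0.06, 2.06], [-2.6, 2.6]. Speed limits (rad/s): [2.22, 2.22, 2.79, 2.79, 3.14, 3.14, 3.14].

INTERFACE

Orientations are given as a unit quaternion [x, y, z, w].
In Python, from bench import * gives the robot as it stands.
- The arm moves only by the shell command python3 -m inch 'ROWS' [FORCE]. ROWS is JSON, a list that holds one entry, the list of rows, each a list of 7 numbers: the shift along the world's x, y, z each as a share of 120 mm, from -1 to 1, then the turn, a rotation vector about the world's x, y, z each as a share of 2 pi rad, from -1 to 1, then the closure, from 0 (fully open) to 1 (shut). A call has 1 to 10 rows; each row is the pose to reach, as a shift and turn from the pose commanded when the call began, turning the shorter way round; what a row does not reach only later rows make up. A row lasts 1/10 s, in which the tool goes at most 50 mm and 8.59 degrees, less where a joint would pass 70% of its speed; a pose out of reach is approached as far as the arm can. A call with a number of a shift or a turn outside -1 to 1 is refused whole. A call with a gripper value outside its range is refused whole. The fingers move at their own pace and stop on an object; FORCE is the grip in N (left out, the last holds). Time passes only in rows, so rows that repeat a pose let the fingers close. It gives the time, the measured TCP pose, the force and the opening at its end, in the units of the state.
- read_state(): the state, without advancing time (a new reading comes with each control period).
- camera(name): name is "side" or "top"; returns the picture (420x560x3 uint8, red, green, blue); there is no depth.
- get_calibration(name): a dict with "fx", "fy", "cx", "cy" (pixels), "xyz" and "attitude" of the camera in the world. Camera axes: x right, y up, looking along -z (the intrinsics and any distortion apply to the point x, -y, -z); pixel columns grow to the right and rows downward; lengths in m; the calibration is good to about 2 mm. A picture is of the moment at which its call begins. get_calibration takes no time and is no camera call.
- close_job(): hands the job in, once; it reports no verdict.
The state is a dict: "time": time; "joint_positions": joint angles; "joint_vel": joint speeds; "joint_torque": joint torques, N m; "ee_pos": TCP position; "eef_rot": TCP orientation; "ft_force": force on the tool from outside, world axes, zero at the start; "torque": the same for the moment, N m; "width": finger opening in m.
Only numpy, scipy, OpenCV 4.12 (cv2) and the standard library are available. Lean on these libraries where they do the work, as an engineer would, in place of code of your own. Each camera call takes 0.05 s, during which the arm holds its last target.

TASK

The idler bracket on the tipped-back drive housing hangs from one finger-tight screw and has sagged, so its holes no longer meet those of the housing: swing it up until they line up, then take the steel drift from the wooden block and push it fully home, until its shoulder sits on the bracket, through the bracket's end hole (the one beside the upturned flange) into the housing. With the drift left standing there to keep the holes in line, put the socket-head screw from the block fully home in the bracket's other open hole, its head flat on the bracket. Leave everything else on the bench, including the other two things in the block, where it is.

Things in the scene. Friction and masses are not known exactly. Their poses are not given: they have to be found in the camera images.
- housing: Cast aluminium drive housing on a steel stand, fixed to the bench: a box 250 mm across and 170 mm up the slope, tipped back 30 degrees so that its plane face looks up and towards the robot; 72 mm high at the front edge, 158 mm at the back. Origin: on the bench, under the face's centre (115 mm high). Yaw 0 = square to the robot. The bracket lies on its face.
- housing_drift_hole (a point): Centre, in the plane of the sloping face, of the housing's hole for the drift; partly covered by the sagged bracket. Axes: z the face's outward normal (30 degrees from vertical), x straight up the slope, y level along the face (to the robot's left at yaw 0). Plain through hole, 13.5 mm diameter; the wall is 18 mm thick, with free space behind.
- housing_screw_hole (a point): Centre, in the plane of the sloping face, of the housing's hole for the screw: same axes, also a plain 13.5 mm through hole. It lies 55 mm down the slope (-x) and 65 mm in +y from housing_drift_hole.
- bracket (a joint): Idler bracket's angle about its finger-tight pivot screw, rad. 0 = holes in line; positive = flange end sagged down the slope (starts 0.06 to 0.16; travel -0.12 to 0.24). It turns about the face normal, 130 mm in +y from housing_drift_hole, and stays where left (3 to 5 N at the flange moves it). Grey steel plate 195 x 115 x 8 mm, black idler 32 mm across and 23 mm tall midway between pivot and end hole.
- bracket_drift_hole (a point): Centre of the bracket's end hole (13.5 mm, through, slightly chamfered), at the bracket's upper surface, 8 mm above the housing's face. It is 130 mm from the pivot. Axes as the housing's face, turned with the bracket: z normal, x up the slope, y along the plate towards the pivot.
- bracket_screw_hole (a point): Centre of the bracket's other open hole (13.5 mm, through) at the bracket's upper surface; 85 mm from the pivot, 85 mm from the end hole; bracket axes as above.
- flange_top (a point): Middle of the top edge of the bracket's upturned end flange: a plate 8 mm thick (along y), 70 mm long (along x), standing 30 mm up from the bracket's upper surface (along z), this point being at its top. It can be pinched across its thickness from above. In the bracket's axes it lies 41 mm in -y and 30 mm in -x from the end hole; 174 mm from the pivot. Bracket axes as above.
- block: Beech block 125 x 125 x 64 mm high, fixed to the bench, with four upright 13.5 mm through holes at +-31 mm in x and y; each holds one of drift, screw, hexbolt, driver, in any order. Origin: centre of its underside.
- drift: Steel drift (aligning pin), standing in the block. Round ringed handle 18 mm diameter and 48 mm tall; below its flat shoulder a straight round shank 12.5 mm diameter, 30 mm long, then a taper 28 mm long down to a 4 mm tip (58 mm below the shoulder in all). Origin: centre of the shoulder (underside of the handle), z up along the handle. 0.1 to 0.2 kg.
- screw: Dark steel socket-head cap screw, standing in the block: round head 18 mm diameter and 12 mm tall with a socket in its top, plain-sided shank 12 mm diameter and 40 mm long with a chamfered end. Origin: centre of the head's underside, z up through the head. About 0.06 kg. It drops into the hole; it need not be turned.
- hexbolt: Bystander in the block: bolt with a low hexagonal head, 17 mm across and 7 mm tall. Origin under its head. Leave it.
- driver: Bystander in the block: small screwdriver, black fluted handle 28 mm diameter and 44 mm tall. Origin under the handle. Leave it.
- oil: Bystander: small clear oil bottle with a black cap, 44 mm diameter, 110 mm tall. Origin at its underside.
- spool: Bystander: conical blue thread spool, 60 mm across the foot, 105 mm tall. Origin at its underside.
- pulley: Bystander: spare toothed-belt pulley lying flat, 52 mm diameter, 32 mm tall. Origin at its underside.
- spanner: Bystander: steel spanner lying flat on the bench. Origin at its middle.
- motor: Bystander: square stepper motor 56 x 56 x 56 mm standing on its end, shaft up (78 mm in all). Origin at its underside.
Not all that is in view belongs to the job. There is more than one size of the block; the job needs the larger. Leave any pink look-alike of the drift alone.

How it is judged:
By the outcome, as a careful person would: the job done as asked, in the order asked, and still so for the second after the job is handed in, with the robot touching nothing.
It also fails if it takes over 72 s, if anything falls off the work surface, if the arm or the gripper's body presses on something with over 40 N, if the wrist force passes 120 N, or if a joint passes its speed limit or range.

## Working session

There is one attempt and no reset: what is moved stays moved. The work goes in short steps, Python scripts to look and compute and a shell command to move; the robot and the scene stay as the last step left them, time stands still between calls to the robot, and variables do not carry over. Pictures are saved under pics/ and viewed, and the job is handed in when it is done.

```bash
ls; mkdir -p pics
python3 - <<'E'
from bench import *
import cv2
for n in("side","top"):
    im=camera(n); cv2.imwrite(f"pics/{n}0.png",cv2.cvtColor(im,cv2.COLOR_RGB2BGR)); print(n,get_calibration(n))
print(read_state())
E
```

```text
pics
side {'fx': 422.5349449837961, 'fy': 422.5349449837961, 'cx': 279.81784813227864, 'cy': 211.7419847798999, 'xyz': array([ 0.44800289, -0.66779842,  0.81910275]), 'attitude': array([ 0.38278501, -0.02051595, -0.06560338,  0.92127679])}
top {'fx': 494.3665726074307, 'fy': 494.3665726074307, 'cx': 281.2458628637272, 'cy': 209.6550833685526, 'xyz': array([0.42590317, 0.01924529, 1.32235411]), 'attitude': array([ 0.03892214, -0.03100315, -0.70612604,  0.70633554])}
{'time': 0.1, 'joint_positions': array([ 1.26339363,  0.33281253, -0.06468347,  1.4608112 ,  0.02159182,
        1.34989204, -0.08850687]), 'joint_vel': array([ 1.98644271e-03, -6.44430484e-04, -1.17582038e-03, -2.01981612e-03,
       -4.16944525e-04, -1.35411338e-03, -1.08064924e-05]), 'joint_torque': array([ 1.05289899e-03, -6.24546146e+01,  2.44643691e-02, -3.90720463e+01,
       -6.13418827e-02,  3.65776091e-02,  8.33819013e-05]), 'ee_pos': array([ 0.17550526, -0.59951514,  0.22185307]), 'eef_rot': array([-0.6998703 , -0.10077779,  0.70002901, -0.09992392]), 'ft_force': array([-0.16999662,  0.24913377, -0.27229862]), 'torque': array([ 0.04523773, -0.06832083, -0.05239642]), 'width': 0.08688433475831406}
```

View pics/side0.png

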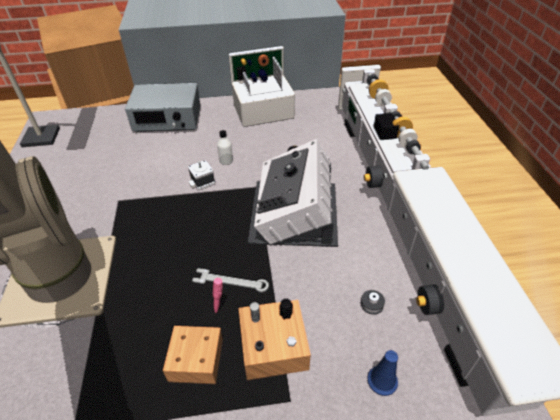

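View pics/top0.png

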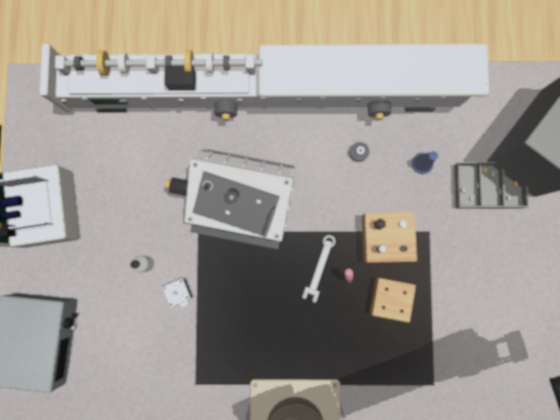

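Run:
```python
import cv2, numpy as np
s=cv2.imread("pics/side0.png"); t=cv2.imread("pics/top0.png")
a=cv2.resize(s[285:385,225:325],(390,400),interpolation=cv2.INTER_CUBIC)
b=cv2.resize(t[200:280,350:430],(400,400),interpolation=cv2.INTER_CUBIC)
cv2.imwrite("pics/blk.png",np.hstack([a,b]))
a=cv2.resize(s[135:245,245:345],(400,440),interpolation=cv2.INTER_CUBIC)
b=cv2.resize(t[145:255,180:280],(400,440),interpolation=cv2.INTER_CUBIC)
cv2.imwrite("pics/hs.png",np.hstack([a,b]))
```

```text
(no output)
```

View pics/blk.png

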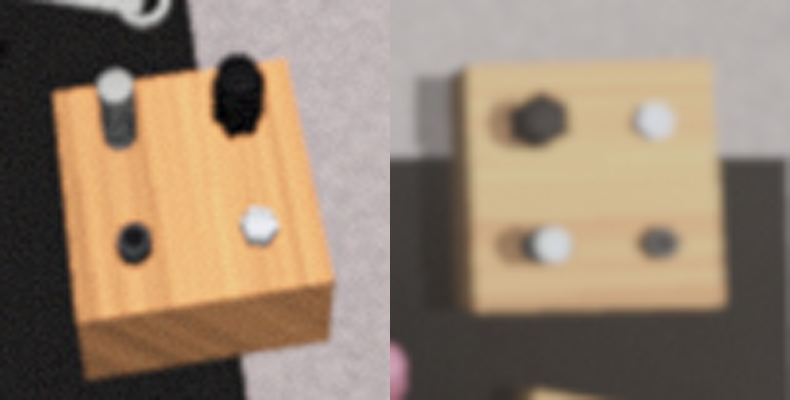

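View pics/hs.png

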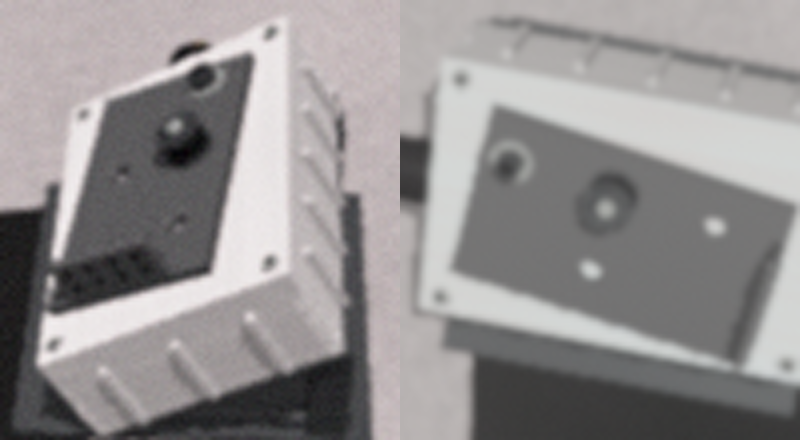

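```bash
cat > h.py <<'E'
import numpy as np, cv2
from scipy.spatial.transform import Rotation as R
from scipy.optimize import least_squares
from bench import *
C={n:get_calibration(n) for n in("side","top")}
def ray(n,u,v):
    c=C[n]; d=np.array([(u-c['cx'])/c['fx'],-(v-c['cy'])/c['fy'],-1.]); d=R.from_quat(c['attitude']).apply(d)
    return np.array(c['xyz']),d/np.linalg.norm(d)
def plane(n,u,v,z):
    o,d=ray(n,u,v); return o+d*(z-o[2])/d[2]
def tri(ps,pt):
    A=np.zeros((3,3));b=np.zeros(3)
    rs=[ray("side",*ps),ray("top",*pt)]
    for o,d in rs:
        M=np.eye(3)-np.outer(d,d);A+=M;b+=M@o
    X=np.linalg.solve(A,b)
    return X,[np.linalg.norm((np.eye(3)-np.outer(d,d))@(X-o)) for o,d in rs]
def proj(n,X):
    c=C[n]; p=R.from_quat(c['attitude']).inv().apply(np.atleast_2d(X)-c['xyz'])
    return np.c_[c['cx']+c['fx']*p[:,0]/-p[:,2],c['cy']-c['fy']*p[:,1]/-p[:,2]]
def blob(img,u,v,r,bright):
    u0,v0=int(round(u)),int(round(v)); g=cv2.cvtColor(img,cv2.COLOR_RGB2GRAY).astype(float)[v0-r:v0+r+1,u0-r:u0+r+1]
    bg=np.median(np.r_[g[0],g[-1],g[:,0],g[:,-1]]); w=(g-bg) if bright else bg-g
    w=np.clip(w-0.3*w.max(),0,None); yy,xx=np.mgrid[-r:r+1,-r:r+1]
    return u0+(w*xx).sum()/w.sum(), v0+(w*yy).sum()/w.sum()
def snap(n,name,box=None,size=None):
    im=camera(n); cv2.imwrite(f"pics/{name}_full.png",cv2.cvtColor(im,cv2.COLOR_RGB2BGR))
    return im
E
python3 - <<'E'
from h import *
s=cv2.cvtColor(cv2.imread("pics/side0.png"),cv2.COLOR_BGR2RGB);t=cv2.cvtColor(cv2.imread("pics/top0.png"),cv2.COLOR_BGR2RGB)
cs=lambda u,v:(245+(u+.5)/4-.5,135+(v+.5)/4-.5); ct=lambda u,v:(180+(u-400+.5)/4-.5,145+(v+.5)/4-.5)
F={'TL':((83,115),(461,79)),'BL':((54,345),(440,297)),'TR':((270,33),None),'BR':((269,262),(786,365)),
'end':((178,222),(714,226)),'scr':((122,174),(590,270)),'idtop':((178,125),(605,208))}
for k,(a,b) in F.items():
    br=k in('idtop',)
    pa=blob(s,*cs(*a),3,br); pb=blob(t,*ct(*b),3,k in('end','scr','idtop')) if b else None
    print(k,np.round(cs(*a),1),np.round(pa,1),b and np.round(ct(*b),1),pb and np.round(pb,1))
    if b:
        X,e=tri(pa,pb); print('   ',X.round(4),np.round(e,4))
        X,e=tri(cs(*a),ct(*b)); print('   ',X.round(4),np.round(e,4))
a=cv2.resize(s[140:230,250:340],(400,400),interpolation=cv2.INTER_CUBIC)
b=cv2.resize(t[155:245,235:305],(311,400),interpolation=cv2.INTER_CUBIC)
cv2.imwrite("pics/hs2.png",cv2.cvtColor(np.hstack([a,b]),cv2.COLOR_RGB2BGR))
E
```

```text
TL [265.4 163.4] [264.7 162.4] [194.9 164.4] [194.7 164.4]
    [0.5884 0.2383 0.1217] [0.0681 0.0681]
    [0.5897 0.2389 0.1176] [0.0675 0.0675]
BL [258.1 220.9] [257.9 220.8] [189.6 218.9] [189.5 219. ]
    [ 0.5224  0.319  -0.2011] [0.0257 0.0257]
    [ 0.5229  0.3187 -0.2014] [0.0255 0.0255]
TR [312.1 142.9] [312.1 142.6] None None
BR [311.9 200.1] [311.9 200.2] [276.1 235.9] [276.  236.2]
    [0.5438 0.0323 0.1517] [0.0661 0.0661]
    [0.5442 0.0321 0.152 ] [0.0656 0.0656]
end [289.1 190.1] [289.7 189.4] [258.1 201.1] [258.3 201.1]
    [0.5664 0.0883 0.1319] [0.0016 0.0016]
    [0.5659 0.0889 0.1295] [0.0007 0.0007]
scr [275.1 178.1] [275.5 177. ] [227.1 212.1] [227.2 212. ]
    [0.5416 0.1662 0.1095] [0.0011 0.0011]
    [0.5412 0.1669 0.1052] [0.0006 0.0006]
idtop [289.1 165.9] [288.2 166. ] [230.9 196.6] [231.  196.8]
    [0.5733 0.1522 0.1533] [0.0006 0.0006]
    [0.5748 0.1526 0.153 ] [0.0015 0.0015]
```

View pics/hs2.png

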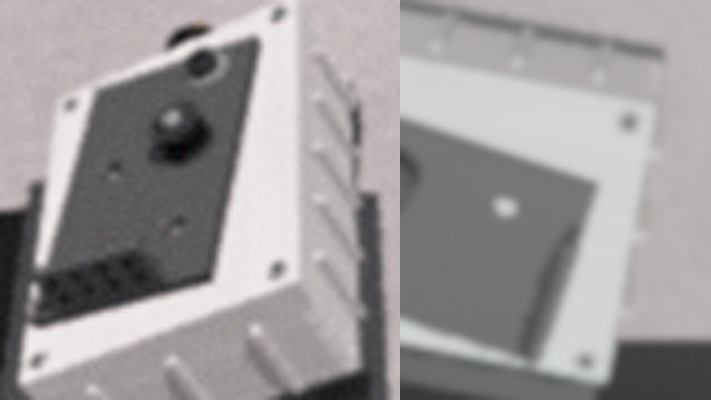

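Run:
```python
from h import *
s=cv2.cvtColor(cv2.imread("pics/side0.png"),cv2.COLOR_BGR2RGB);t=cv2.cvtColor(cv2.imread("pics/top0.png"),cv2.COLOR_BGR2RGB)
cs=lambda u,v:(245+(u+.5)/4-.5,135+(v+.5)/4-.5); ct=lambda u,v:(180+(u-400+.5)/4-.5,145+(v+.5)/4-.5)
P={'TL':(blob(s,*cs(270,33),3,0),blob(t,*ct(461,79),3,0)),'BL':(blob(s,*cs(83,115),2,0),blob(t,*ct(440,297),3,0)),
'BR':(blob(s,*cs(54,345),3,0),blob(t,*ct(786,365),3,0)),'TR':(blob(s,*cs(269,262),3,0),blob(t,286.3,182.4,3,0)),
'piv':(cs(205,77),ct(510,163))}
X={}
for k,(a,b) in P.items():
    X[k],e=tri(a,b); print(k,np.round(a,1),np.round(b,1),X[k].round(4),np.round(e,4))
c=np.mean([X[k] for k in('TL','BL','BR','TR')],0); yv=X['TL']+X['BL']-X['TR']-X['BR']; xv=X['TL']+X['TR']-X['BL']-X['BR']
print(c, np.degrees(np.arctan2(-yv[0],yv[1])),np.degrees(np.arctan2(xv[1],xv[0])),np.linalg.norm(yv)/2,np.linalg.norm(xv)/2,np.degrees(np.arcsin(xv[2]/np.linalg.norm(xv))),yv[2])
# block top items: z plane
def crop(n,im,u,v): pass
bs=lambda u,v:(225+(u+.5)/3.9-.5,285+(v+.5)/4-.5); bt=lambda u,v:(350+(u-390+.5)/5-.5,200+(v+.5)/5-.5)
for k,a,b,z in(('drift',(116,86),(552,245),.112),('screw',(134,240),(659,243),.076),('hex',(260,226),(656,121),.071),('driver',(239,78),(538,120),.108)):
    Y,e=tri(bs(*a),bt(*b)); print(k,Y.round(4),np.round(e,4),plane("side",*bs(*a),z).round(4),plane("top",*bt(*b),z).round(4))
for a in((470,66),(712,60),(727,302),(476,312)): print(plane("top",*bt(*a),.064).round(4))
for a in((52,93),(287,60),(334,280),(78,325)): print(plane("side",*bs(*a),.064).round(4))
```

```text
TL [312.1 142.6] [194.7 164.4] [0.6516 0.2404 0.1531] [0.0002 0.0002]
BL [265.4 163. ] [189.5 219. ] [0.526  0.2649 0.0801] [0.0004 0.0004]
BR [257.9 220.8] [276.  236.2] [0.4828 0.0464 0.0783] [0.0006 0.0006]
TR [311.9 200.2] [286.1 182. ] [0.6086 0.0209 0.1531] [0.0003 0.0003]
piv [295.9 153.9] [207.1 185.4] [0.6026 0.2114 0.1432] [0.0007 0.0007]
[0.5672525  0.14317163 0.11615295] -11.132021037581278 -11.231407381169314 0.22323213510241569 0.14793106889065408 29.969583456223152 0.0018572883338526802
drift [ 0.4513 -0.2128  0.111 ] [0.0007 0.0007] [ 0.452  -0.2135  0.112 ] [ 0.4506 -0.2127  0.112 ]
screw [ 0.4527 -0.2739  0.0726] [0.0002 0.0002] [ 0.4529 -0.2757  0.076 ] [ 0.4524 -0.2731  0.076 ]
hex [ 0.5146 -0.2744  0.0703] [0.0005 0.0005] [ 0.515  -0.2748  0.071 ] [ 0.5141 -0.2742  0.071 ]
driver [ 0.5135 -0.2095  0.0988] [0.0009 0.0009] [ 0.5135 -0.2153  0.108 ] [ 0.512  -0.2077  0.108 ]
[ 0.5427 -0.1818  0.064 ]
[ 0.5457 -0.3051  0.064 ]
[ 0.423  -0.3095  0.064 ]
[ 0.4178 -0.1829  0.064 ]
[ 0.4183 -0.1819  0.064 ]
[ 0.5446 -0.1802  0.064 ]
[ 0.5468 -0.3035  0.064 ]
[ 0.4223 -0.3078  0.064 ]
```

```bash
cat >> h.py <<'E'
yaw=np.radians(-11.2); c0=np.array([.567,.143,.115])
xf=np.array([np.cos(yaw)*np.cos(np.pi/6),np.sin(yaw)*np.cos(np.pi/6),.5]); yf=np.array([-np.sin(yaw),np.cos(yaw),0]); nf=np.cross(xf,yf)
F=np.c_[xf,yf,nf]
E
python3 - <<'E'
from h import *
print("tool axes x,y,z cols\n",R.from_quat(read_state()['eef_rot']).as_matrix().round(3)); print(F.round(3))
for k,p in dict(end=[.5662,.0886,.1307],scr=[.5414,.1666,.1075],idtop=[.574,.1524,.1531],piv=[.6026,.2114,.1432],cm=[.5672,.1432,.1161]).items(): print(k,(F.T@(np.array(p)-c0)).round(4))
E
```

```text
tool axes x,y,z cols
 [[-0.     0.281 -0.96 ]
 [ 0.001 -0.96  -0.281]
 [-1.    -0.001  0.   ]]
[[ 0.85   0.194 -0.49 ]
 [-0.168  0.981  0.097]
 [ 0.5    0.     0.866]]
end [ 0.0163 -0.0535  0.0087]
scr [-0.0295  0.0182  0.0084]
idtop [0.0234 0.0106 0.0305]
piv [0.0328 0.074  0.0136]
cm [0.0007 0.0002 0.0009]
```

```bash
cat >> h.py <<'E'
pv=np.array([.0333,.0746])
def W(x,y,z): return c0+F@np.array([x,y,z])
def B(bx,by,bz,th): # bracket coords rel pivot -> world
    return W(pv[0]+bx*np.cos(th)+by*np.sin(th),pv[1]-bx*np.sin(th)+by*np.cos(th),bz)
def FB(th): # bracket axes in world
    c,s=np.cos(th),np.sin(th); return F@np.array([[c,s,0],[-s,c,0],[0,0,1]])
def tool(px,py): # tool x, tool y dirs
    return R.from_matrix(np.c_[px,py,np.cross(px,py)])
def go(p,rot):
    st=read_state(); r0=R.from_quat(st['eef_rot']); dp=(np.array(p)-st['ee_pos']); rv=(rot*r0.inv()).as_rotvec()
    print('t',round(st['time'],2),'pos',st['ee_pos'].round(4),'F',st['ft_force'].round(1),'w',round(st['width'],4)); print('shift/120',(dp/.12).round(3),'turn/2pi',(rv/2/np.pi).round(4),'deg',np.degrees(np.linalg.norm(rv)).round(1))
E
python3 - <<'E'
from h import *
th=.135; b=FB(th); rot=tool(-b[:,2],-b[:,1]); 
go(B(-.03,-.171,.014,th),rot); go(B(-.03,-.171,.09,th),rot); print(B(-.03,-.171,.014,th),B(-.03,-.171,.09,th))
E
```

```text
t 0.1 pos [ 0.1755 -0.5995  0.2219] F [-0.2  0.2 -0.3] w 0.0869
shift/120 [ 2.921  5.484 -0.87 ] turn/2pi [ 0.0093 -0.0841 -0.0957] deg 46.0
t 0.1 pos [ 0.1755 -0.5995  0.2219] F [-0.2  0.2 -0.3] w 0.0869
shift/120 [ 2.61   5.545 -0.322] turn/2pi [ 0.0093 -0.0841 -0.0957] deg 46.0
[0.525979   0.05855299 0.11740336] [0.4887027  0.06593389 0.18322129]
```

```bash
python3 -m inch '[[[0.15,0.35,0.05,0,0,0,0],[0.3,0.65,0.1,0.002,-0.02,-0.024,0],[0.45,0.95,0.1,0.0046,-0.042,-0.048,0]]]'
python3 -m inch '[[[0.15,0.35,0,0.001,-0.015,-0.016,0],[0.3,0.65,0,0.003,-0.03,-0.032,0],[0.45,0.95,0,0.0046,-0.042,-0.048,0]]]'
python3 -m inch '[[[0.15,0.35,0,0,0,0,0],[0.3,0.65,0,0,0,0,0],[0.45,0.95,0,0,0,0,0]]]'
python3 -m inch '[[[0.15,0.35,0,0,0,0,0.3],[0.3,0.65,0,0,0,0,0.3],[0.45,0.95,0,0,0,0,0.3]]]'
python3 -c "
from h import *
th=.135; b=FB(th); rot=tool(-b[:,2],-b[:,1]); go(B(-.03,-.171,.09,th),rot)"
```

```text
time: 0.4
ee_pos: [0.2315, -0.4846, 0.2351]
eef_rot: [0.774, 0.017, -0.633, 0.022]
ft_force: [-0.2, -0.0, -0.8]
width: 0.087
time: 0.7
ee_pos: [0.2836, -0.3707, 0.2342]
eef_rot: [0.844, -0.094, -0.521, -0.083]
ft_force: [1.2, 0.7, 1.1]
width: 0.087
time: 1.0
ee_pos: [0.3377, -0.2562, 0.2342]
eef_rot: [0.843, -0.092, -0.523, -0.081]
ft_force: [0.3, 0.4, 1.3]
width: 0.0868
time: 1.3
ee_pos: [0.3841, -0.157, 0.2332]
eef_rot: [0.842, -0.092, -0.525, -0.082]
ft_force: [-0.4, -0.4, -0.5]
width: 0.0706
t 1.3 pos [ 0.3841 -0.157   0.2332] F [-0.4 -0.4 -0.5] w 0.0706
shift/120 [ 0.872  1.858 -0.416] turn/2pi [ 0.0011 -0.0117 -0.0115] deg 5.9
```

```bash
python3 -m inch '[[[0.15,0.32,0,0,0,0,0.4],[0.3,0.65,0,0.001,-0.005,-0.005,0.4],[0.4,0.9,0,0.001,-0.01,-0.01,0.4]]]'
python3 -m inch '[[[0.15,0.32,-0.1,0,0,0,0.4],[0.25,0.6,-0.2,0,0,0,0.4],[0.35,0.82,-0.3,0,0,0,0.4],[0.35,0.82,-0.3,0,0,0,0.4]]]'
python3 -c "
from h import *
th=.135; b=FB(th); rot=tool(-b[:,2],-b[:,1]); go(B(-.03,-.171,.09,th),rot); go(B(-.03,-.171,.014,th),rot)
for n in ('side','top'): snap(n,n+'1')
a=cv2.imread('pics/side1_full.png')[100:260,220:380];b=cv2.imread('pics/top1_full.png')[130:290,180:340]
cv2.imwrite('pics/v1.png',cv2.resize(np.hstack([a,b]),(800,400),interpolation=cv2.INTER_CUBIC))"
```

```text
time: 1.6
ee_pos: [0.4177, -0.0878, 0.2328]
eef_rot: [0.848, -0.109, -0.51, -0.094]
ft_force: [-0.3, -0.7, -0.2]
width: 0.0537
time: 2.0
ee_pos: [0.4594, 0.0129, 0.1953]
eef_rot: [0.848, -0.107, -0.511, -0.093]
ft_force: [-0.4, -0.3, -0.0]
width: 0.0521
t 2.0 pos [0.4594 0.0129 0.1953] F [-0.4 -0.3 -0. ] w 0.0521
shift/120 [ 0.245  0.442 -0.101] turn/2pi [ 0.0011 -0.0071 -0.0056] deg 3.3
t 2.0 pos [0.4594 0.0129 0.1953] F [-0.4 -0.3 -0. ] w 0.0521
shift/120 [ 0.555  0.381 -0.649] turn/2pi [ 0.0011 -0.0071 -0.0056] deg 3.3
```

View pics/v1.png

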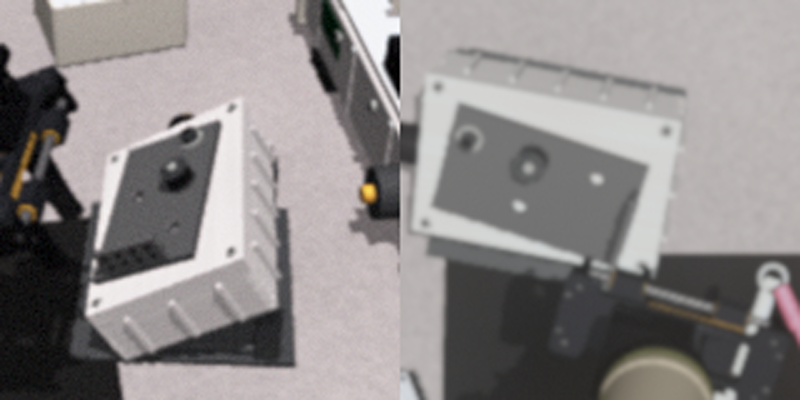

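```bash
python3 -m inch '[[[0.15,0.25,-0.03,0.001,-0.004,-0.003,0.4],[0.245,0.44,-0.1,0.001,-0.007,-0.0055,0.4],[0.245,0.44,-0.1,0.001,-0.007,-0.0055,0.4],[0.245,0.44,-0.1,0.001,-0.007,-0.0055,0.4],[0.245,0.44,-0.1,0.001,-0.007,-0.0055,0.4]]]'
python3 -c "
from h import *
th=.135; b=FB(th); rot=tool(-b[:,2],-b[:,1]); go(B(-.03,-.171,.05,th),rot); go(B(-.03,-.171,.014,th),rot)
for n in ('side','top'): snap(n,n+'2')
a=cv2.imread('pics/side2_full.png')[100:260,220:380];b=cv2.imread('pics/top2_full.png')[130:290,180:340]
cv2.imwrite('pics/v2.png',cv2.resize(np.hstack([a,b]),(800,400),interpolation=cv2.INTER_CUBIC))"
```

```text
time: 2.6
ee_pos: [0.4885, 0.0605, 0.185]
eef_rot: [0.856, -0.121, -0.49, -0.108]
ft_force: [-0.1, 0.2, -0.1]
width: 0.0523
t 2.6 pos [0.4885 0.0605 0.185 ] F [-0.1  0.2 -0.1] w 0.0523
shift/120 [ 0.165  0.013 -0.303] turn/2pi [0.0001 0.0001 0.0011] deg 0.4
t 2.6 pos [0.4885 0.0605 0.185 ] F [-0.1  0.2 -0.1] w 0.0523
shift/120 [ 0.312 -0.016 -0.563] turn/2pi [0.0001 0.0001 0.0011] deg 0.4
```

View pics/v2.png

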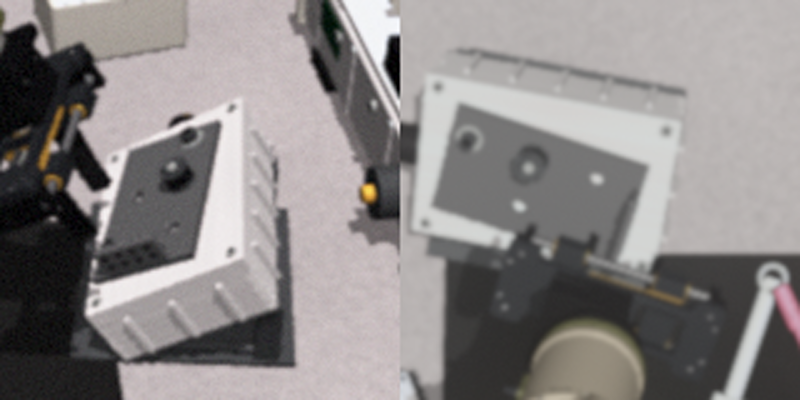

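```bash
python3 -c "
from h import *
st=read_state(); r=R.from_quat(st['eef_rot']).as_matrix()
P=[st['ee_pos'],st['ee_pos']+r[:,1]*.026,st['ee_pos']-r[:,1]*.026,B(-.03,-.171,.038,.135),B(-.065,-.171,.038,.135),B(.005,-.171,.038,.135)]
print(((proj('side',P)-[220,100])*2.5).round(0)); print((proj('top',P)-[180,130])*2.5+[400,0])"
```

```text
[[ 93. 209.]
 [ 87. 229.]
 [ 99. 189.]
 [123. 244.]
 [ 92. 253.]
 [154. 234.]]
[[621.66197661 253.35954639]
 [648.42235029 262.28847616]
 [594.87034432 244.4201868 ]
 [623.62621536 229.42069081]
 [613.40869694 260.02692962]
 [634.09726781 198.05499921]]
```

```bash
python3 -m inch '[[[0.1,0.01,-0.15,0,0,0.001,0.4],[0.165,0.01,-0.3,0,0,0.001,0.4],[0.25,-0.005,-0.45,0,0,0.001,0.4],[0.31,-0.015,-0.56,0,0,0.001,0.4],[0.31,-0.015,-0.56,0,0,0.001,0.4],[0.31,-0.015,-0.56,0,0,0.001,0.4]]]'
python3 -c "
from h import *
th=.135; b=FB(th); rot=tool(-b[:,2],-b[:,1]);  go(B(-.03,-.171,.014,th),rot)
for n in ('side','top'): snap(n,n+'3')
a=cv2.imread('pics/side3_full.png')[100:260,220:380];b=cv2.imread('pics/top3_full.png')[130:290,180:340]
cv2.imwrite('pics/v3.png',cv2.resize(np.hstack([a,b]),(800,400),interpolation=cv2.INTER_CUBIC))"
```

```text
time: 3.3
ee_pos: [0.5257, 0.0599, 0.1176]
eef_rot: [0.857, -0.118, -0.491, -0.107]
ft_force: [1.0, 0.5, -0.8]
width: 0.052
t 3.3 pos [0.5257 0.0599 0.1176] F [ 1.   0.5 -0.8] w 0.052
shift/120 [ 0.003 -0.011 -0.002] turn/2pi [-0.      0.     -0.0001] deg 0.0
```

View pics/v3.png

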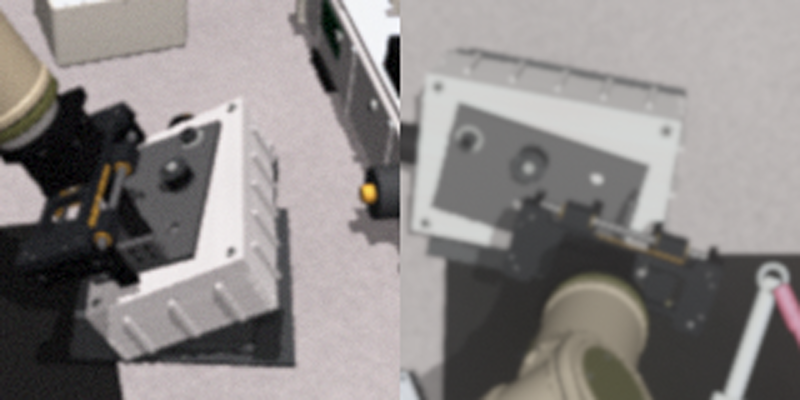

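```bash
python3 -m inch '[[[0,-0.01,0,0,0,0,1],[0,-0.01,0,0,0,0,1],[0,-0.01,0,0,0,0,1],[0,-0.01,0,0,0,0,1],[0,-0.01,0,0,0,0,1],[0,-0.01,0,0,0,0,1],[0,-0.01,0,0,0,0,1],[0,-0.01,0,0,0,0,1],[0,-0.01,0,0,0,0,1]]]' 20
python3 -c "
from h import *
for d in (.5,1):
  th=.135*(1-d); b=FB(th); r0=FB(.135); st=read_state(); rot=R.from_matrix(b@r0.T)*R.from_quat(st['eef_rot'])
  p=W(pv[0],pv[1],0); go(p+b@r0.T@(st['ee_pos']-p),rot)"
```

```text
time: 4.3
ee_pos: [0.5259, 0.0594, 0.1175]
eef_rot: [0.857, -0.117, -0.49, -0.106]
ft_force: [0.0, -0.2, -0.1]
width: 0.0078
t 4.3 pos [0.5259 0.0594 0.1175] F [ 0.  -0.2 -0.1] w 0.0078
shift/120 [ 0.074 -0.042  0.047] turn/2pi [-0.0053  0.001   0.0093] deg 3.9
t 4.3 pos [0.5259 0.0594 0.1175] F [ 0.  -0.2 -0.1] w 0.0078
shift/120 [ 0.151 -0.078  0.094] turn/2pi [-0.0105  0.0021  0.0186] deg 7.7
```

```bash
python3 -m inch '[[[0.037,-0.021,0.024,-0.0026,0.0005,0.0046,1],[0.074,-0.042,0.047,-0.0053,0.001,0.0093,1],[0.113,-0.06,0.07,-0.008,0.0016,0.014,1],[0.151,-0.078,0.094,-0.0105,0.0021,0.0186,1],[0.151,-0.078,0.094,-0.0105,0.0021,0.0186,1],[0.151,-0.078,0.094,-0.0105,0.0021,0.0186,1],[0.151,-0.078,0.094,-0.0105,0.0021,0.0186,1]]]'
python3 -c "
from h import *
for n in ('side','top'): snap(n,n+'4')
a=cv2.imread('pics/side4_full.png')[120:250,240:370];b=cv2.imread('pics/top4_full.png')[140:270,180:310]
cv2.imwrite('pics/v4.png',cv2.resize(np.hstack([a,b]),(800,400),interpolation=cv2.INTER_CUBIC))"
```

```text
time: 5.0
ee_pos: [0.5443, 0.0504, 0.129]
eef_rot: [0.862, -0.083, -0.497, -0.049]
ft_force: [6.1, 2.3, -2.7]
width: 0.0078
```

View pics/v4.png

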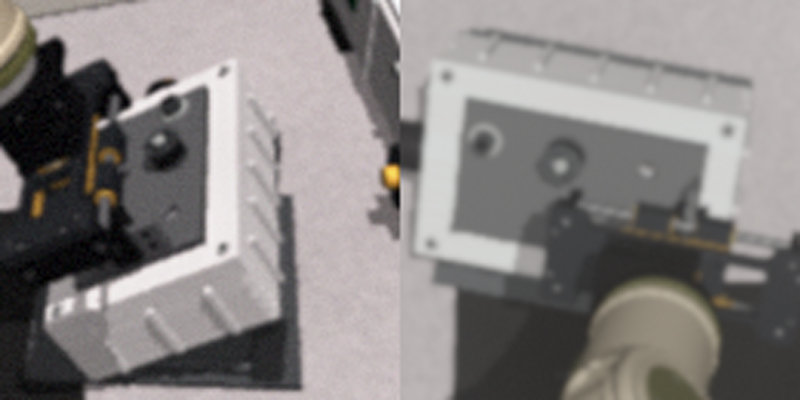

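```bash
cat >> h.py <<'E'
def onface(n,u,v,h):
    o,d=ray(n,u,v); p=W(0,0,h); s=nf@(p-o)/(nf@d); return F.T@(o+d*s-c0)
E
python3 - <<'E'
from h import *
for tag in ('0','4'):
    nm='pics/top0.png' if tag=='0' else 'pics/top4_full.png'
    g=cv2.cvtColor(cv2.imread(nm),cv2.COLOR_BGR2GRAY).astype(float)
    # sample columns along upper plate edge: search subpixel transition bright->dark
    for side,th in (('up',None),):
        pts=[]
        for u in range(206,254,2):
            col=g[150:215,u]; d=np.diff(col)
            # first strong white(>190) -> plate (<140)
            thr=160
            idx=[i for i in range(5,len(col)-1) if col[i]>=thr>col[i+1] and col[i-2]>185]
            if idx:
                i=idx[0]; pts.append((u,150+i+(col[i]-thr)/(col[i]-col[i+1])))
        P=np.array([onface('top',u,v,.008) for u,v in pts])
        k=np.polyfit(P[:,1],P[:,0],1); print(tag,len(pts),'angle',np.arctan(k[0]),'x at piv',np.polyval(k,pv[1]),np.abs(np.polyval(k,P[:,1])-P[:,0]).max())
for u,v in ((447,76),(728,131),(432,243)): print(onface('top',180+(u-400)*130/400,140+v*130/400,0).round(4))
a=cv2.imread('pics/top4_full.png')[175:215,240:280]; b=cv2.imread('pics/side4_full.png')[170:210,275:315]
cv2.imwrite('pics/v4b.png',cv2.resize(np.hstack([a,b]),(800,400),interpolation=cv2.INTER_CUBIC))
E
```

```text
0 24 angle 0.1375633016293815 x at piv 0.06368160688854073 9.838911442112269e-05
4 24 angle 0.00176884744331485 x at piv 0.06305885727827852 0.0002286462790040411
[0.0734 0.1108 0.    ]
[ 0.0732 -0.1132  0.    ]
[-0.0736  0.1098 -0.    ]
```

View pics/v4b.png

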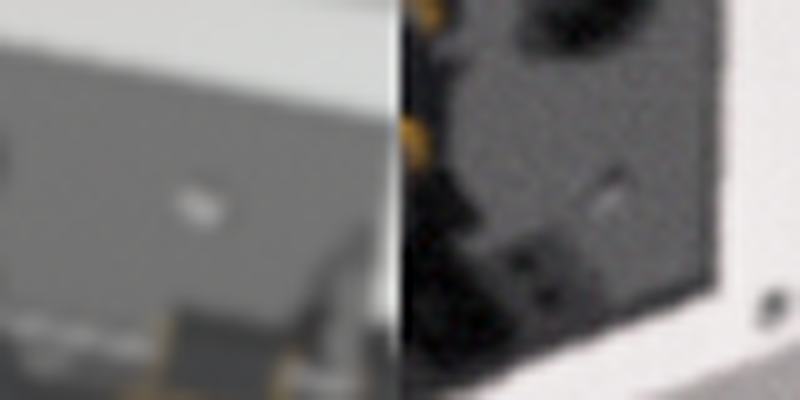

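Run:
```python
from h import *
print(onface('top',259.5,195.2,.008).round(4),onface('side',295.2,188.6,.008).round(4))
# rotation of each rotated measurement at theta .1376 -> pivot
for (x,y),(bx,by) in (((.0163,-.0535),(0,-.130)),((-.0295,.0182),(-.055,-.065)),((.0234,.0106),(0,-.065))):
    th=.137; print(x-bx*np.cos(th)-by*np.sin(th), y+bx*np.sin(th)-by*np.cos(th))
th=0; print('flange top',B(-.03,-.171,.038,0)); print(read_state()['eef_rot'])
```

```text
[ 0.0308 -0.0545  0.008 ] [ 0.0334 -0.0572  0.008 ]
0.034054339611843065 0.07528192196479808
0.03386182909872072 0.07507950960815774
0.03227716980592153 0.07499096098239903
flange top [0.53244112 0.05157128 0.14955897]
[ 0.8623998  -0.08349419 -0.49688159 -0.04903057]
```

```bash
sed -i 's/^pv=.*/pv=np.array([.0335,.075])/' h.py; python3 -m inch '[[[0,0,0,0,0,0,0.5],[0,0,0,0,0,0,0.5],[0,0,0,0,0,0,0.5],[0,0,0,0,0,0,0.5],[0,0,0,0,0,0,0.5]]]'
python3 -m inch '[[[-0.1,0.02,0.15,0,0,0,0.5],[-0.2,0.04,0.36,0,0,0,0.5],[-0.3,0.06,0.53,0,0,0,0.5],[-0.35,0,0.7,0,0,0,0.5]]]'
python3 - <<'E'
from h import *
rot=tool(np.array([0,0,-1.]),-yf); go([.4515,-.213,.15],rot); go([.4515,-.213,.069],rot)
E
```

```text
time: 5.6
ee_pos: [0.544, 0.0498, 0.1288]
eef_rot: [0.862, -0.084, -0.497, -0.049]
ft_force: [0.1, 0.1, -0.4]
width: 0.039
time: 6.0
ee_pos: [0.5014, 0.051, 0.214]
eef_rot: [0.862, -0.083, -0.497, -0.048]
ft_force: [0.4, 0.5, -0.6]
width: 0.0435
t 6.0 pos [0.5014 0.051  0.214 ] F [ 0.4  0.5 -0.6] w 0.0435
shift/120 [-0.415 -2.2   -0.533] turn/2pi [ 0.016   0.082  -0.0005] deg 30.1
t 6.0 pos [0.5014 0.051  0.214 ] F [ 0.4  0.5 -0.6] w 0.0435
shift/120 [-0.415 -2.2   -1.208] turn/2pi [ 0.016   0.082  -0.0005] deg 30.1
```

```bash
python3 -m inch '[[[-0.1,-0.35,0,0.004,0.02,0,0.5],[-0.2,-0.7,-0.05,0.008,0.04,0,0.5],[-0.3,-1,-0.1,0.012,0.06,0,0.5]]]'
python3 -m inch '[[[-0.05,-0.35,-0.1,0.004,0.02,0,0.5],[-0.08,-0.7,-0.2,0.004,0.02,0,0.5],[-0.08,-1,-0.3,0.004,0.02,0,0.5],[-0.08,-1,-0.3,0.004,0.02,0,0.5],[-0.08,-1,-0.3,0.004,0.02,0,0.5]]]'
python3 - <<'E'
from h import *
rot=tool(np.array([0,0,-1.]),-yf); go([.4515,-.213,.15],rot); go([.4515,-.213,.069],rot)
E
```

```text
time: 6.3
ee_pos: [0.4656, -0.072, 0.2019]
eef_rot: [0.75, -0.073, -0.654, -0.064]
ft_force: [1.4, 1.3, 0.7]
width: 0.0434
time: 6.8
ee_pos: [0.4561, -0.1903, 0.1643]
eef_rot: [0.708, -0.069, -0.7, -0.07]
ft_force: [0.9, 0.7, 0.7]
width: 0.0432
t 6.8 pos [ 0.4561 -0.1903  0.1643] F [0.9 0.7 0.7] w 0.0432
shift/120 [-0.039 -0.189 -0.119] turn/2pi [-0.0001  0.0018  0.0001] deg 0.6
t 6.8 pos [ 0.4561 -0.1903  0.1643] F [0.9 0.7 0.7] w 0.0432
shift/120 [-0.039 -0.189 -0.794] turn/2pi [-0.0001  0.0018  0.0001] deg 0.6
```

```bash
python3 -m inch '[[[-0.035,-0.185,-0.119,0,0.0018,0,0.5],[-0.035,-0.185,-0.119,0,0.0018,0,0.5],[-0.035,-0.185,-0.119,0,0.0018,0,0.5],[-0.035,-0.185,-0.119,0,0.0018,0,0.5]]]'
python3 - <<'E'
from h import *
rot=tool(np.array([0,0,-1.]),-yf); go([.4515,-.213,.15],rot); go([.4515,-.213,.069],rot)
for n in ('side','top'): snap(n,n+'5')
a=cv2.imread('pics/side5_full.png')[235:385,175:325];b=cv2.imread('pics/top5_full.png')[170:320,310:460]
cv2.imwrite('pics/v5.png',cv2.resize(np.hstack([a,b]),(800,400),interpolation=cv2.INTER_CUBIC))
E
```

```text
time: 7.2
ee_pos: [0.4529, -0.211, 0.1513]
eef_rot: [0.704, -0.068, -0.703, -0.068]
ft_force: [0.6, 0.4, 0.0]
width: 0.0439
t 7.2 pos [ 0.4529 -0.211   0.1513] F [0.6 0.4 0. ] w 0.0439
shift/120 [-0.011 -0.017 -0.011] turn/2pi [ 0.0001  0.0003 -0.0005] deg 0.2
t 7.2 pos [ 0.4529 -0.211   0.1513] F [0.6 0.4 0. ] w 0.0439
shift/120 [-0.011 -0.017 -0.686] turn/2pi [ 0.0001  0.0003 -0.0005] deg 0.2
```

View pics/v5.png

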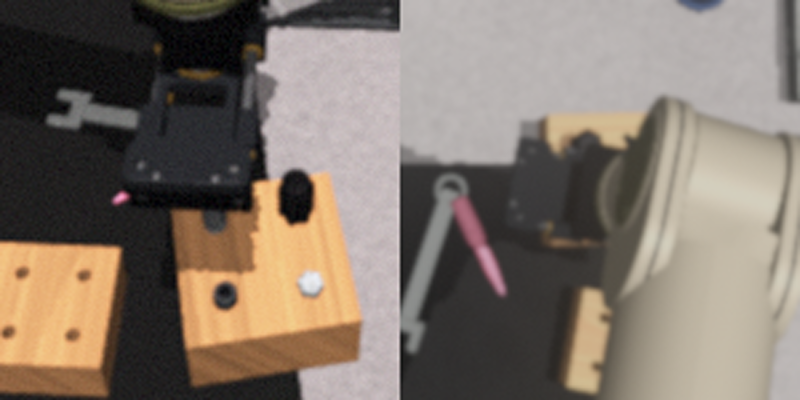

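```bash
python3 -m inch '[[[-0.008,-0.012,-0.2,0,0,0,0.5],[-0.008,-0.012,-0.4,0,0,0,0.5],[-0.008,-0.012,-0.6,0,0,0,0.5],[-0.008,-0.012,-0.68,0,0,0,0.5],[-0.008,-0.012,-0.68,0,0,0,0.5],[-0.008,-0.012,-0.68,0,0,0,0.5]]]'
python3 -m inch '[[[0,0,0,0,0,0,1],[0,0,0,0,0,0,1],[0,0,0,0,0,0,1],[0,0,0,0,0,0,1],[0,0,0,0,0,0,1],[0,0,0,0,0,0,1]]]' 40
python3 -c "
from h import *
go([.4515,-.213,.069],tool(np.array([0,0,-1.]),-yf))
print(W(.0335,-.055,.115),W(.0335,-.055,.013))"
```

```text
time: 7.9
ee_pos: [0.4519, -0.2137, 0.07]
eef_rot: [0.704, -0.069, -0.703, -0.068]
ft_force: [0.4, 0.2, 0.6]
width: 0.0435
time: 8.5
ee_pos: [0.4514, -0.2136, 0.0692]
eef_rot: [0.704, -0.069, -0.703, -0.069]
ft_force: [-0.5, 1.2, 4.0]
width: 0.0172
t 8.5 pos [ 0.4514 -0.2136  0.0692] F [-0.5  1.2  4. ] w 0.0172
shift/120 [ 0.     0.005 -0.002] turn/2pi [ 0.      0.0001 -0.0002] deg 0.1
[0.52837151 0.09458084 0.23134292] [0.57840023 0.08467489 0.14300833]
```

```bash
python3 -m inch '[[[0,0,0.15,0,0,0,1],[0,0,0.35,0,0,0,1],[0,0,0.6,0,0,0,1],[0,0,0.8,0,0,0,1],[0,0,1,0,0,0,1]]]'
python3 -m inch '[[[0.05,0.15,0.2,0,0,0,1],[0.1,0.4,0.4,0,0,0,1],[0.15,0.7,0.6,0,0,0,1],[0.2,1,0.6,0,0,0,1]]]'
python3 -c "
from h import *
for n in ('side','top'): snap(n,n+'6')
a=cv2.imread('pics/side6_full.png')[150:350,175:375];b=cv2.imread('pics/top6_full.png')[130:330,230:430]
cv2.imwrite('pics/v6.png',cv2.resize(np.hstack([a,b]),(800,400),interpolation=cv2.INTER_CUBIC))
go(W(.0335,-.055,.13),tool(-nf,-yf))"
```

```text
time: 9.0
ee_pos: [0.451, -0.2137, 0.1898]
eef_rot: [0.704, -0.069, -0.704, -0.069]
ft_force: [0.4, 0.8, -1.6]
width: 0.017
time: 9.4
ee_pos: [0.4766, -0.0927, 0.2639]
eef_rot: [0.706, -0.069, -0.702, -0.069]
ft_force: [0.8, 0.2, -2.8]
width: 0.0171
t 9.5 pos [ 0.4762 -0.0884  0.2617] F [-0.8  0.2 -1. ] w 0.017
shift/120 [ 0.373  1.537 -0.145] turn/2pi [-0.0159 -0.0815 -0.0014] deg 29.9
```

View pics/v6.png

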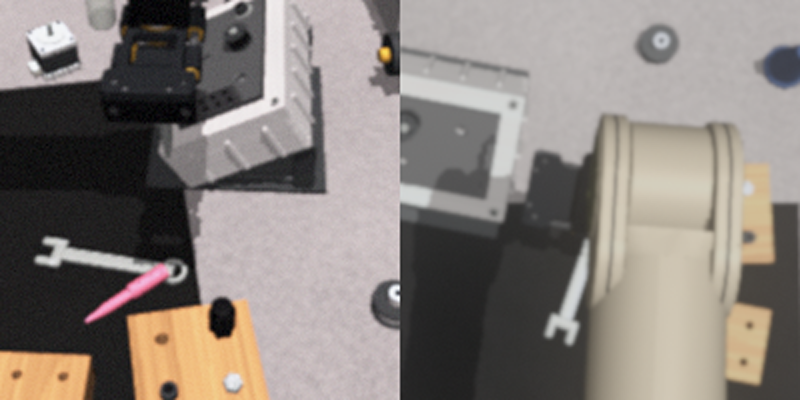

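```bash
python3 -c "
from h import *
a=cv2.imread('pics/side0.png')[250:370,150:290];b=cv2.imread('pics/side1_full.png')[250:370,150:290];c=cv2.imread('pics/top0.png')[220:340,300:440];d=cv2.imread('pics/top1_full.png')[220:340,300:440]
cv2.imwrite('pics/pk.png',cv2.resize(np.vstack([np.hstack([a,b]),np.hstack([c,d])]),(700,600),interpolation=cv2.INTER_CUBIC))"
```

```text
(no output)
```

View pics/pk.png

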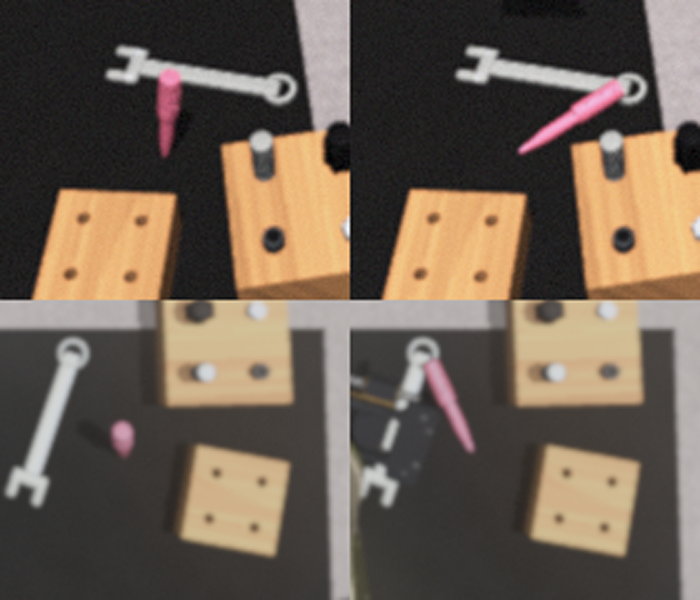

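The pink look-alike had been balanced on its tip and toppled by itself in the first 2 s (gripper was at z ≥ 0.23). I'm leaving it alone and carrying on.

```bash
python3 -m inch '[[[0.08,0.3,0,0,-0.02,0,1],[0.15,0.6,0,-0.008,-0.04,0,1],[0.2,0.8,0,-0.012,-0.06,-0.001,1],[0.25,1,0,-0.016,-0.0815,-0.001,1],[0.25,1,0,-0.016,-0.0815,-0.001,1]]]'
python3 -m inch '[[[0.06,0.25,-0.06,0,0,0,1],[0.12,0.52,-0.13,0,0,0,1],[0.12,0.52,-0.13,0,0,0,1],[0.12,0.52,-0.13,0,0,0,1]]]'
python3 -c "
from h import *
go(W(.0335,-.055,.13),tool(-nf,-yf));go(W(.0335,-.055,.095),tool(-nf,-yf))
for n in ('side','top'): snap(n,n+'7')
a=cv2.imread('pics/side7_full.png')[120:240,220:340];b=cv2.imread('pics/top7_full.png')[140:260,190:310]
cv2.imwrite('pics/v7.png',cv2.resize(np.hstack([a,b]),(800,400),interpolation=cv2.INTER_CUBIC))
st=read_state(); r=R.from_quat(st['eef_rot']).as_matrix(); P=[st['ee_pos']+r[:,0]*(.005+.058),W(.0335,-.055,.008)]
print(((proj('side',P)-[220,120])*400/120).round(0),((proj('top',P)-[190,140])*400/120+[400,0]).round(0))
"
```

```text
time: 10.0
ee_pos: [0.5029, 0.0289, 0.2591]
eef_rot: [0.862, -0.085, -0.497, -0.048]
ft_force: [0.2, 0.3, -1.6]
width: 0.0172
time: 10.4
ee_pos: [0.5195, 0.0882, 0.2448]
eef_rot: [0.861, -0.086, -0.499, -0.051]
ft_force: [-0.1, -1.5, -1.2]
width: 0.0173
t 10.4 pos [0.5195 0.0882 0.2448] F [-0.1 -1.5 -1.2] w 0.0173
shift/120 [ 0.012  0.066 -0.004] turn/2pi [-0.0003 -0.0005  0.0007] deg 0.3
t 10.4 pos [0.5195 0.0882 0.2448] F [-0.1 -1.5 -1.2] w 0.0173
shift/120 [ 0.155  0.037 -0.256] turn/2pi [-0.0003 -0.0005  0.0007] deg 0.3
[[209. 178.]
 [251. 227.]] [[633. 215.]
 [633. 181.]]
```

View pics/v7.png

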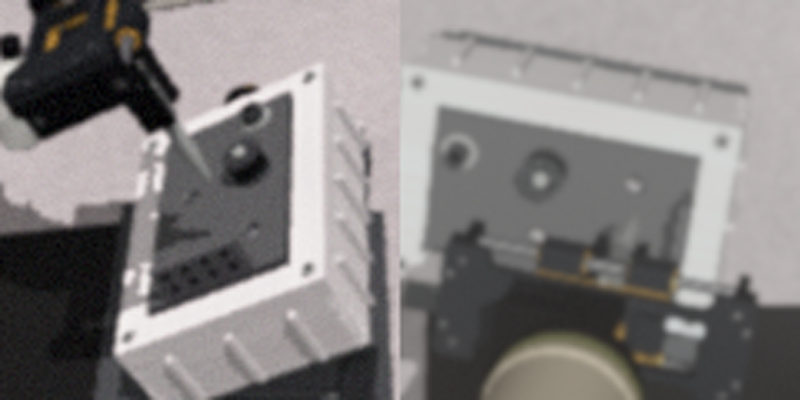

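```bash
python3 -m inch '[[[0.08,0.05,-0.12,0,0,0.0005,1],[0.155,0.037,-0.256,0,-0.0005,0.0005,1],[0.155,0.037,-0.256,0,-0.0005,0.0005,1],[0.155,0.037,-0.256,0,-0.0005,0.0005,1],[0.155,0.037,-0.256,0,-0.0005,0.0005,1]]]'
python3 -c "
from h import *
for h in (.095,.062,.035,.012): go(W(.0335,-.055,h),tool(-nf,-yf))
st=read_state();print((F.T@(st['ee_pos']-c0)).round(4), (F.T@R.from_quat(st['eef_rot']).as_matrix()).round(3))
for n in ('side','top'): snap(n,n+'8')
a=cv2.imread('pics/side8_full.png')[150:220,250:320];b=cv2.imread('pics/top8_full.png')[160:230,220:290]
cv2.imwrite('pics/v8.png',cv2.resize(np.hstack([a,b]),(800,400),interpolation=cv2.INTER_CUBIC))
"
```

```text
time: 11.0
ee_pos: [0.5384, 0.0927, 0.2155]
eef_rot: [0.863, -0.085, -0.496, -0.05]
ft_force: [0.1, -0.1, -1.6]
width: 0.0168
t 11.0 pos [0.5384 0.0927 0.2155] F [ 0.1 -0.1 -1.6] w 0.0168
shift/120 [-0.001 -0.    -0.012] turn/2pi [-0.0003  0.0005  0.0004] deg 0.3
t 11.0 pos [0.5384 0.0927 0.2155] F [ 0.1 -0.1 -1.6] w 0.0168
shift/120 [ 0.133 -0.027 -0.25 ] turn/2pi [-0.0003  0.0005  0.0004] deg 0.3
t 11.0 pos [0.5384 0.0927 0.2155] F [ 0.1 -0.1 -1.6] w 0.0168
shift/120 [ 0.244 -0.049 -0.445] turn/2pi [-0.0003  0.0005  0.0004] deg 0.3
t 11.0 pos [0.5384 0.0927 0.2155] F [ 0.1 -0.1 -1.6] w 0.0168
shift/120 [ 0.338 -0.067 -0.611] turn/2pi [-0.0003  0.0005  0.0004] deg 0.3
[ 0.0344 -0.055   0.0962] [[ 0.003 -0.003 -1.   ]
 [ 0.001 -1.     0.003]
 [-1.    -0.001 -0.003]]
```

View pics/v8.png

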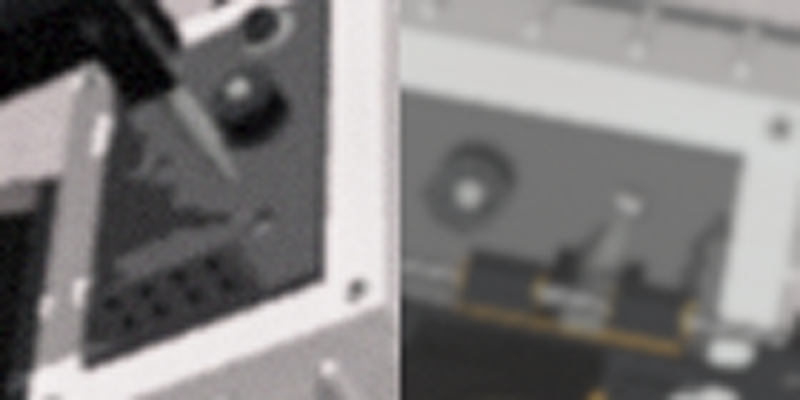

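```bash
python3 -m inch '[[[0.065,-0.013,-0.125,0,0.0005,0.0003,1],[0.133,-0.027,-0.25,0,0.0005,0.0003,1],[0.133,-0.027,-0.25,0,0.0005,0.0003,1],[0.133,-0.027,-0.25,0,0.0005,0.0003,1]]]'
python3 -c "
from h import *
for h in (.062,.035,.012): go(W(.0335,-.055,h),tool(-nf,-yf))
st=read_state();print((F.T@(st['ee_pos']-c0)).round(4), (F.T@R.from_quat(st['eef_rot']).as_matrix()).round(3)[:,0],(F.T@st['ft_force']).round(1),st['torque'])
for n in ('side','top'): snap(n,n+'9')
a=cv2.imread('pics/side9_full.png')[150:220,250:320];b=cv2.imread('pics/top9_full.png')[160:230,220:290]
cv2.imwrite('pics/v9.png',cv2.resize(np.hstack([a,b]),(800,400),interpolation=cv2.INTER_CUBIC))
"
```

```text
time: 11.5
ee_pos: [0.554, 0.09, 0.185]
eef_rot: [0.862, -0.084, -0.498, -0.05]
ft_force: [0.5, 0.0, -0.6]
width: 0.0173
t 11.5 pos [0.554 0.09  0.185] F [ 0.5  0.  -0.6] w 0.0173
shift/120 [ 0.003 -0.005  0.004] turn/2pi [-0.0004 -0.0002 -0.    ] deg 0.2
t 11.5 pos [0.554 0.09  0.185] F [ 0.5  0.  -0.6] w 0.0173
shift/120 [ 0.113 -0.026 -0.191] turn/2pi [-0.0004 -0.0002 -0.    ] deg 0.2
t 11.5 pos [0.554 0.09  0.185] F [ 0.5  0.  -0.6] w 0.0173
shift/120 [ 0.207 -0.045 -0.357] turn/2pi [-0.0004 -0.0002 -0.    ] deg 0.2
[ 0.0329 -0.0545  0.0618] [-0.002  0.002 -1.   ] [ 0.1  0.1 -0.7] [ 0.22861329  0.72026207 -0.01909303]
```

View pics/v9.png

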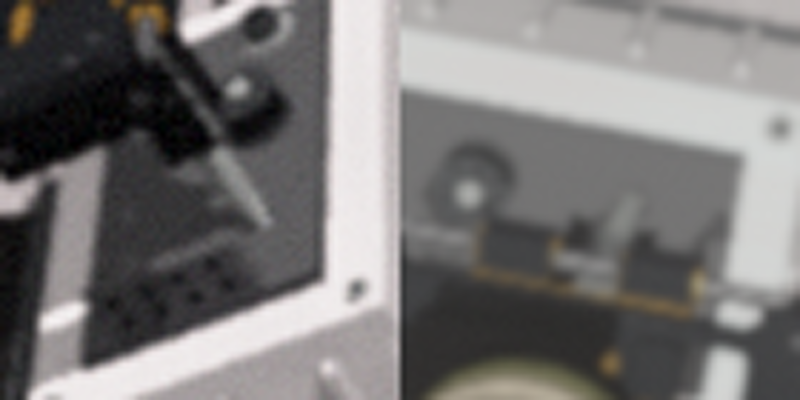

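```bash
python3 -m inch '[[[0.028,-0.006,-0.048,0,0,0,1],[0.056,-0.013,-0.096,0,0,0,1],[0.085,-0.019,-0.144,0,0,0,1],[0.113,-0.026,-0.191,0,0,0,1],[0.113,-0.026,-0.191,0,0,0,1],[0.113,-0.026,-0.191,0,0,0,1]]]'
python3 -c "
from h import *
for h in (.025,.012): go(W(.0335,-.055,h),tool(-nf,-yf))
st=read_state();print((F.T@(st['ee_pos']-c0)).round(4), (F.T@R.from_quat(st['eef_rot']).as_matrix()).round(3)[:,0],(F.T@st['ft_force']).round(1),st['torque'])"
```

```text
time: 12.2
ee_pos: [0.567, 0.0872, 0.1614]
eef_rot: [0.861, -0.084, -0.499, -0.049]
ft_force: [-2.7, 2.6, -6.9]
width: 0.0173
t 12.2 pos [0.567  0.0872 0.1614] F [-2.7  2.6 -6.9] w 0.0173
shift/120 [ 0.046 -0.011 -0.067] turn/2pi [-0.0003 -0.0003 -0.0001] deg 0.2
t 12.2 pos [0.567  0.0872 0.1614] F [-2.7  2.6 -6.9] w 0.0173
shift/120 [ 0.099 -0.022 -0.161] turn/2pi [-0.0003 -0.0003 -0.0001] deg 0.2
[ 0.0326 -0.0548  0.0348] [-0.002  0.002 -1.   ] [-6.2  2.  -4.4] [0.94417801 1.97665915 0.29435657]
```

```bash
python3 -m inch '[[[0.02,-0.004,-0.04,0,0,0,1],[0.043,-0.008,-0.08,0,0,0,1],[0.065,-0.012,-0.118,0,0,0,1],[0.065,-0.012,-0.118,0,0,0,1],[0.065,-0.012,-0.118,0,0,0,1]]]'
python3 -c "
from h import *
go(W(.0335,-.055,.012),tool(-nf,-yf))
st=read_state();print((F.T@(st['ee_pos']-c0)).round(4), (F.T@R.from_quat(st['eef_rot']).as_matrix()).round(3)[:,0],(F.T@st['ft_force']).round(1),st['torque'])"
```

```text
time: 12.7
ee_pos: [0.5749, 0.0856, 0.1473]
eef_rot: [0.861, -0.084, -0.498, -0.049]
ft_force: [-3.3, 3.6, -8.1]
width: 0.0171
t 12.7 pos [0.5749 0.0856 0.1473] F [-3.3  3.6 -8.1] w 0.0171
shift/120 [ 0.033 -0.009 -0.043] turn/2pi [-0.0003 -0.0003 -0.0001] deg 0.2
[ 0.0326 -0.0547  0.0185] [-0.002  0.002 -1.   ] [-7.5  2.9 -5.1] [1.06527356 2.10614015 0.3188907 ]
```

```bash
python3 -m inch '[[[0.01,-0.002,-0.02,0,0,0,1],[0.02,-0.004,-0.035,0,0,0,1],[0.024,-0.005,-0.045,0,0,0,1],[0.028,-0.006,-0.053,0,0,0,1],[0.028,-0.006,-0.053,0,0,0,1]]]'
python3 -c "
from h import *
st=read_state();print((F.T@(st['ee_pos']-c0)).round(4), (F.T@st['ft_force']).round(1))
for n in ('side','top'): snap(n,n+'10')
a=cv2.imread('pics/side10_full.png')[140:220,240:320];b=cv2.imread('pics/top10_full.png')[160:240,210:290]
cv2.imwrite('pics/v10.png',cv2.resize(np.hstack([a,b]),(800,400),interpolation=cv2.INTER_CUBIC))"
```

```text
time: 13.2
ee_pos: [0.5781, 0.0852, 0.1422]
eef_rot: [0.862, -0.084, -0.498, -0.048]
ft_force: [-27.2, 2.6, 19.4]
width: 0.0172
[ 0.0327 -0.0545  0.0125] [-13.8  -2.7  30.4]
```

View pics/v10.png

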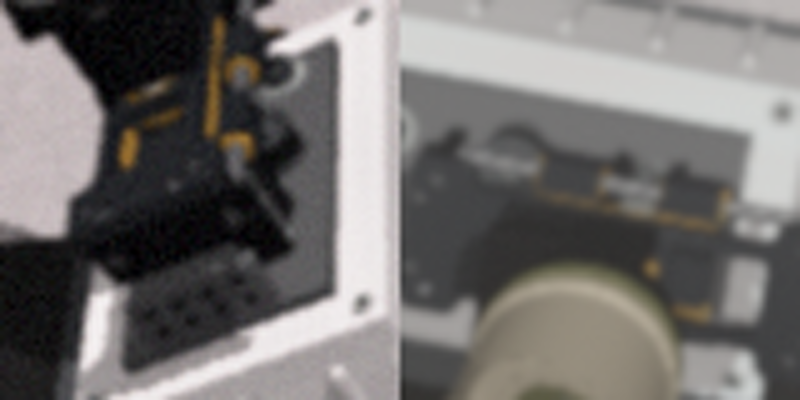

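```bash
python3 -m inch '[[[-0.005,0,0.01,0,0,0,0.68],[-0.005,0,0.01,0,0,0,0.68],[-0.005,0,0.01,0,0,0,0.68],[-0.005,0,0.01,0,0,0,0.68]]]'
python3 -m inch '[[[-0.05,0.01,0.09,0,0,0,0.68],[-0.15,0.03,0.26,0,0,0,0.68],[-0.3,0.06,0.52,0,0,0,0.68],[-0.4,0.08,0.7,0,0,0,0.68],[-0.4,-0.3,0.85,0,0,0,0.68],[-0.5,-0.7,0.85,0,0,0,0.68]]]'
python3 -c "
from h import *
for n in ('side','top'): snap(n,n+'11')
a=cv2.imread('pics/side11_full.png')[140:240,240:340];b=cv2.imread('pics/top11_full.png')[150:250,195:295]
cv2.imwrite('pics/v11.png',cv2.resize(np.hstack([a,b]),(800,400),interpolation=cv2.INTER_CUBIC))
go([.4525,-.274,.14],tool(np.array([0,0,-1.]),-yf))"
```

```text
time: 13.7
ee_pos: [0.5789, 0.0842, 0.143]
eef_rot: [0.862, -0.084, -0.497, -0.05]
ft_force: [0.2, 0.3, -0.1]
width: 0.0272
time: 14.3
ee_pos: [0.5203, 0.0006, 0.2487]
eef_rot: [0.864, -0.083, -0.495, -0.049]
ft_force: [1.6, -0.8, -0.9]
width: 0.0276
t 14.4 pos [ 0.5172 -0.0063  0.2448] F [ 0.  -0.3  0.4] w 0.0278
shift/120 [-0.539 -2.231 -0.874] turn/2pi [0.0163 0.0817 0.0014] deg 30.0
```

View pics/v11.png

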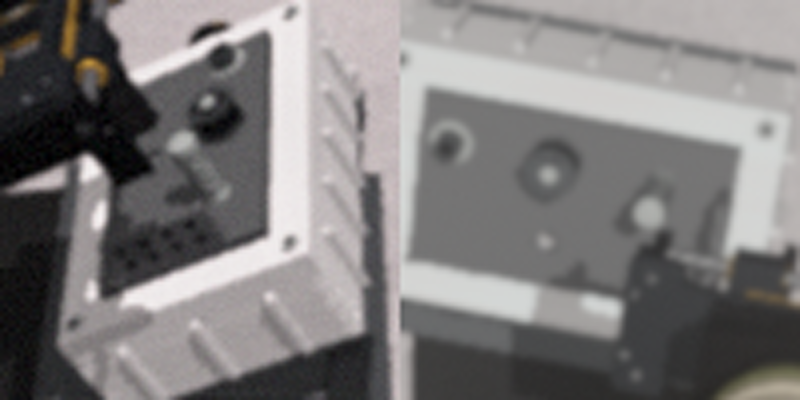

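```bash
python3 -m inch '[[[-0.08,-0.3,0,0.004,0.02,0,0.6],[-0.16,-0.6,-0.1,0.008,0.04,0,0.55],[-0.25,-0.95,-0.2,0.012,0.06,0.001,0.5]]]'
python3 -m inch '[[[-0.1,-0.35,-0.1,0.004,0.02,0,0.5],[-0.2,-0.7,-0.2,0.004,0.022,0,0.5],[-0.26,-1,-0.3,0.004,0.022,0,0.5],[-0.26,-1,-0.3,0.004,0.022,0,0.5]]]'
python3 -c "
from h import *
X,e=tri((285.5,176),(256.9,203));print('drift top',(F.T@(X-c0)).round(4),np.round(e,4))
go([.4525,-.274,.14],tool(np.array([0,0,-1.]),-yf));go([.4525,-.274,.066],tool(np.array([0,0,-1.]),-yf))"
```

```text
time: 14.7
ee_pos: [0.4886, -0.1143, 0.2214]
eef_rot: [0.75, -0.07, -0.654, -0.063]
ft_force: [1.1, 0.8, 0.7]
width: 0.0396
time: 15.1
ee_pos: [0.4545, -0.2387, 0.1819]
eef_rot: [-0.701, 0.069, 0.706, 0.071]
ft_force: [0.3, -0.2, 0.2]
width: 0.0436
drift top [ 0.0304 -0.055   0.052 ] [0.0012 0.0012]
t 15.1 pos [ 0.4545 -0.2387  0.1819] F [ 0.3 -0.2  0.2] w 0.0436
shift/120 [-0.016 -0.294 -0.349] turn/2pi [-0.0005 -0.0009  0.0005] deg 0.4
t 15.1 pos [ 0.4545 -0.2387  0.1819] F [ 0.3 -0.2  0.2] w 0.0436
shift/120 [-0.016 -0.294 -0.966] turn/2pi [-0.0005 -0.0009  0.0005] deg 0.4
```

```bash
python3 -m inch '[[[-0.012,-0.29,-0.15,0,-0.0009,0.0005,0.5],[-0.015,-0.297,-0.35,0,-0.0009,0.0005,0.5],[-0.015,-0.297,-0.35,0,-0.0009,0.0005,0.5],[-0.015,-0.297,-0.35,0,-0.0009,0.0005,0.5]]]'
python3 -c "
from h import *
go([.4525,-.2745,.066],tool(np.array([0,0,-1.]),-yf))
for n in ('side',): snap(n,n+'12')
a=cv2.imread('pics/side12_full.png')[265:385,195:315]
cv2.imwrite('pics/v12.png',cv2.resize(a,(480,480),interpolation=cv2.INTER_CUBIC))"
```

```text
time: 15.5
ee_pos: [0.4557, -0.268, 0.1428]
eef_rot: [0.705, -0.065, -0.703, -0.067]
ft_force: [1.6, 0.3, 0.5]
width: 0.0437
t 15.5 pos [ 0.4557 -0.268   0.1428] F [1.6 0.3 0.5] w 0.0437
shift/120 [-0.027 -0.054 -0.64 ] turn/2pi [-0.0005  0.0005 -0.0014] deg 0.6
```

View pics/v12.png

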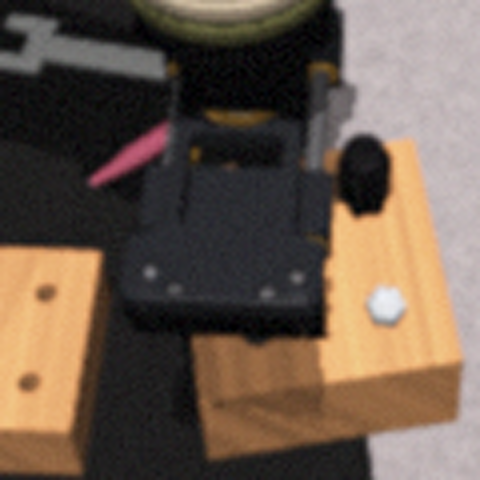

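```bash
python3 -m inch '[[[0,0,-0.1,0,0,0,0.5],[0,0,-0.25,0,0,0,0.5],[0,0,-0.45,0,0,0,0.5],[0,0,-0.6,0,0,0,0.5],[0,0,-0.6,0,0,0,0.5],[0,0,-0.6,0,0,0,0.5]]]'
python3 -c "
from h import *
go([.4525,-.2745,.066],tool(np.array([0,0,-1.]),-yf))"
```

```text
time: 16.15
ee_pos: [0.4558, -0.2688, 0.071]
eef_rot: [0.705, -0.065, -0.703, -0.067]
ft_force: [-0.3, -0.4, 0.7]
width: 0.0434
t 16.15 pos [ 0.4558 -0.2688  0.071 ] F [-0.3 -0.4  0.7] w 0.0434
shift/120 [-0.027 -0.048 -0.041] turn/2pi [-0.0004  0.0007 -0.0014] deg 0.6
```

```bash
python3 -m inch '[[[-0.027,-0.048,-0.035,0,0,-0.0014,0.5],[-0.027,-0.048,-0.039,0,0,-0.0014,0.5],[-0.027,-0.048,-0.039,0,0,-0.0014,0.5],[-0.027,-0.048,-0.039,0,0,-0.0014,0.5]]]'
python3 -m inch '[[[0,0,0,0,0,0,1],[0,0,0,0,0,0,1],[0,0,0,0,0,0,1],[0,0,0,0,0,0,1],[0,0,0,0,0,0,1],[0,0,0,0,0,0,1]]]' 40
python3 -c "
from h import *
go([.4525,-.2745,.066],tool(np.array([0,0,-1.]),-yf))"
```

```text
time: 16.55
ee_pos: [0.4523, -0.2749, 0.0661]
eef_rot: [0.705, -0.068, -0.702, -0.07]
ft_force: [-0.2, -0.5, -0.4]
width: 0.0437
time: 17.15
ee_pos: [0.4521, -0.2748, 0.0657]
eef_rot: [0.705, -0.068, -0.702, -0.07]
ft_force: [-0.5, 0.1, 1.6]
width: 0.0165
t 17.15 pos [ 0.4521 -0.2748  0.0657] F [-0.5  0.1  1.6] w 0.0165
shift/120 [0.003 0.002 0.002] turn/2pi [-0.0004  0.0006  0.0001] deg 0.3
```

```bash
python3 -m inch '[[[0,0,0.1,0,0,0,1],[0,0,0.3,0,0,0,1],[0,0,0.55,0,0,0,1],[0,0,0.8,0,0,0,1],[0,0,1,0,0,0,1]]]'
python3 -m inch '[[[0,0.1,0.2,0,0,0,1],[0.05,0.35,0.45,0,0,0,1],[0.15,0.7,0.7,0,0,0,1],[0.25,1,0.8,0,0,0,1],[0.25,1,0.8,0,0,0,1]]]'
python3 -c "
from h import *
for n in ('side','top'): snap(n,n+'13')
a=cv2.imread('pics/side13_full.png')[210:360,195:345];b=cv2.imread('pics/top13_full.png')[150:300,290:440]
cv2.imwrite('pics/v13.png',cv2.resize(np.hstack([a,b]),(800,400),interpolation=cv2.INTER_CUBIC))
go(W(.0335-.055,-.055+.065,.09),tool(-nf,-yf))
go(W(.0335-.055,-.055+.065,.06),tool(-nf,-yf))"
```

```text
time: 17.65
ee_pos: [0.4524, -0.2748, 0.1884]
eef_rot: [0.705, -0.068, -0.702, -0.07]
ft_force: [0.3, -0.8, -0.6]
width: 0.0162
time: 18.15
ee_pos: [0.4846, -0.1486, 0.2854]
eef_rot: [0.707, -0.065, -0.701, -0.067]
ft_force: [-0.1, 0.7, 0.1]
width: 0.0166
t 18.25 pos [ 0.4823 -0.154   0.2827] F [-0.7 -0.5 -1.3] w 0.0164
shift/120 [ 0.202  2.66  -0.837] turn/2pi [-0.0164 -0.081  -0.0004] deg 29.8
t 18.25 pos [ 0.4823 -0.154   0.2827] F [-0.7 -0.5 -1.3] w 0.0164
shift/120 [ 0.325  2.636 -1.054] turn/2pi [-0.0164 -0.081  -0.0004] deg 29.8
```

View pics/v13.png

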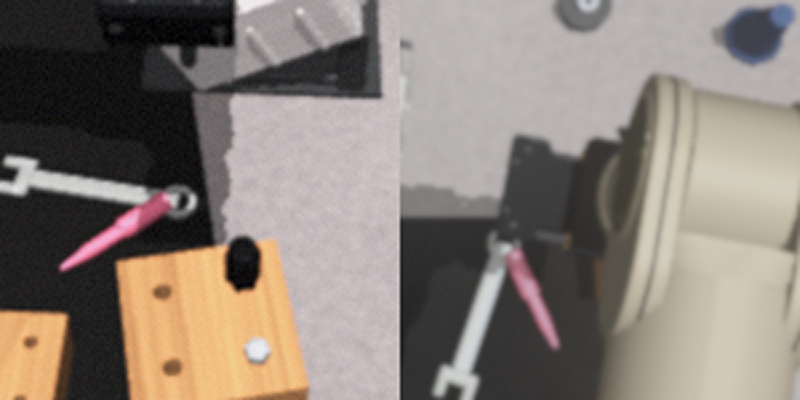

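```bash
python3 -m inch '[[[0.03,0.35,0,-0.004,-0.02,0,1],[0.06,0.7,0,-0.008,-0.04,0,1],[0.08,1,0,-0.012,-0.06,0,1]]]'
python3 -m inch '[[[0.03,0.35,0,-0.004,-0.02,0,1],[0.06,0.7,0,-0.0044,-0.021,0,1],[0.08,1,0,-0.0044,-0.021,0,1],[0.08,1,0,-0.0044,-0.021,0,1]]]'
python3 -c "
from h import *
go(W(.0335-.055,-.055+.065,.09),tool(-nf,-yf))"
```

```text
time: 18.55
ee_pos: [0.4918, -0.0343, 0.2817]
eef_rot: [0.827, -0.081, -0.553, -0.056]
ft_force: [-0.6, 2.5, 0.1]
width: 0.0164
time: 18.95
ee_pos: [0.5012, 0.0888, 0.2823]
eef_rot: [0.862, -0.082, -0.498, -0.047]
ft_force: [-0.1, -0.9, 0.8]
width: 0.0161
t 18.95 pos [0.5012 0.0888 0.2823] F [-0.1 -0.9  0.8] w 0.0161
shift/120 [ 0.045  0.636 -0.834] turn/2pi [ 0.0001  0.     -0.0008] deg 0.3
```

```bash
python3 -m inch '[[[0.02,0.33,-0.05,0,0,0,1],[0.03,0.636,-0.25,0,0,0,1],[0.045,0.636,-0.55,0,0,-0.0008,1],[0.045,0.636,-0.834,0,0,-0.0008,1],[0.045,0.636,-0.834,0,0,-0.0008,1],[0.045,0.636,-0.834,0,0,-0.0008,1]]]'
python3 -c "
from h import *
for h in (.09,.065): go(W(.0335-.055,-.055+.065,h),tool(-nf,-yf))
st=read_state();print((F.T@(st['ee_pos']-c0)).round(4),(F.T@R.from_quat(st['eef_rot']).as_matrix()).round(3)[:,0])
for n in ('side','top'): snap(n,n+'14')
a=cv2.imread('pics/side14_full.png')[140:220,240:320];b=cv2.imread('pics/top14_full.png')[160:240,195:275]
cv2.imwrite('pics/v14.png',cv2.resize(np.hstack([a,b]),(800,400),interpolation=cv2.INTER_CUBIC))
r=R.from_quat(st['eef_rot']).as_matrix(); P=[st['ee_pos']+r[:,0]*.042,W(-.0215,.010,.008),W(.0335,-.055,.056)]
print(((proj('side',P)-[240,140])*5).round(0),((proj('top',P)-[195,160])*5+[400,0]).round(0))
"
```

```text
time: 19.55
ee_pos: [0.5072, 0.1597, 0.1822]
eef_rot: [0.861, -0.087, -0.498, -0.051]
ft_force: [0.0, -0.8, 0.8]
width: 0.0165
t 19.55 pos [0.5072 0.1597 0.1822] F [ 0.  -0.8  0.8] w 0.0165
shift/120 [-0.005  0.046 -0.   ] turn/2pi [-0.0002 -0.0003  0.0011] deg 0.4
t 19.55 pos [0.5072 0.1597 0.1822] F [ 0.  -0.8  0.8] w 0.0165
shift/120 [ 0.097  0.025 -0.181] turn/2pi [-0.0002 -0.0003  0.0011] deg 0.4
[-0.02    0.0047  0.0892] [-0.002 -0.003 -1.   ]
[[149. 146.]
 [187. 193.]
 [226. 172.]] [[574. 280.]
 [579. 247.]
 [709. 210.]]
```

View pics/v14.png

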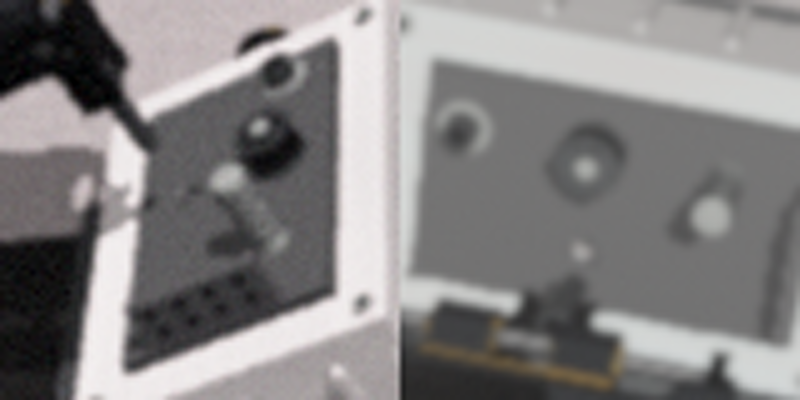

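```bash
python3 -m inch '[[[0.03,0.04,-0.06,0,0,0.001,1],[0.065,0.03,-0.12,0,0,0.001,1],[0.093,0.025,-0.181,0,0,0.001,1],[0.093,0.025,-0.181,0,0,0.001,1],[0.093,0.025,-0.181,0,0,0.001,1],[0.093,0.025,-0.181,0,0,0.001,1]]]'
python3 -c "
from h import *
for h in (.065,.052): go(W(-.0222,.0102,h),tool(-nf,-yf))
st=read_state();print((F.T@(st['ee_pos']-c0)).round(4),(F.T@R.from_quat(st['eef_rot']).as_matrix()).round(3)[:,0])
for n in ('side','top'): snap(n,n+'15')
a=cv2.imread('pics/side15_full.png')[150:200,250:300];b=cv2.imread('pics/top15_full.png')[190:240,205:255]
cv2.imwrite('pics/v15.png',cv2.resize(np.hstack([a,b]),(800,400),interpolation=cv2.INTER_CUBIC))
r=R.from_quat(st['eef_rot']).as_matrix(); P=[st['ee_pos']+r[:,0]*.0417,W(-.0215,.010,.008)]
print(((proj('side',P)-[250,150])*8).round(0),((proj('top',P)-[205,190])*8+[400,0]).round(0))
"
```

```text
time: 20.25
ee_pos: [0.5181, 0.1649, 0.1607]
eef_rot: [0.862, -0.083, -0.498, -0.049]
ft_force: [0.1, -0.1, -0.2]
width: 0.0162
t 20.25 pos [0.5181 0.1649 0.1607] F [ 0.1 -0.1 -0.2] w 0.0162
shift/120 [ 0.001 -0.015 -0.004] turn/2pi [-0.0002 -0.     -0.0003] deg 0.1
t 20.25 pos [0.5181 0.1649 0.1607] F [ 0.1 -0.1 -0.2] w 0.0162
shift/120 [ 0.054 -0.026 -0.098] turn/2pi [-0.0002 -0.     -0.0003] deg 0.1
[-0.0224  0.0119  0.0657] [-0.001  0.002 -1.   ]
[[192. 192.]
 [220. 229.]] [[589. 178.]
 [607. 155.]]
```

View pics/v15.png

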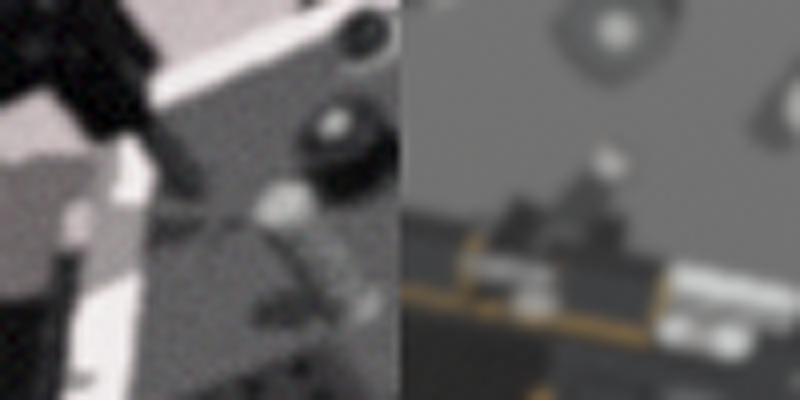

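```bash
python3 -m inch '[[[0.02,-0.018,-0.04,0,0,0,1],[0.054,-0.026,-0.098,0,0,0,1],[0.054,-0.026,-0.098,0,0,0,1],[0.054,-0.026,-0.098,0,0,0,1],[0.054,-0.026,-0.098,0,0,0,1]]]'
python3 -c "
from h import *
for h in (.052,.044): go(W(-.0222,.0102,h),tool(-nf,-yf))
st=read_state();print((F.T@(st['ee_pos']-c0)).round(4),(F.T@st['ft_force']).round(1))
for n in ('side','top'): snap(n,n+'16')
a=cv2.imread('pics/side16_full.png')[150:200,250:300];b=cv2.imread('pics/top16_full.png')[190:240,205:255]
cv2.imwrite('pics/v16.png',cv2.resize(np.hstack([a,b]),(800,400),interpolation=cv2.INTER_CUBIC))
"
```

```text
time: 20.85
ee_pos: [0.52, 0.1583, 0.1521]
eef_rot: [0.862, -0.082, -0.498, -0.05]
ft_force: [0.2, 0.1, -0.3]
width: 0.0165
t 20.85 pos [0.52   0.1583 0.1521] F [ 0.2  0.1 -0.3] w 0.0165
shift/120 [ 0.038  0.029 -0.026] turn/2pi [-0.0007  0.0001 -0.0007] deg 0.3
t 20.85 pos [0.52   0.1583 0.1521] F [ 0.2  0.1 -0.3] w 0.0165
shift/120 [ 0.071  0.023 -0.084] turn/2pi [-0.0007  0.0001 -0.0007] deg 0.3
[-0.024   0.0059  0.0566] [ 0.   0.2 -0.4]
```

View pics/v16.png

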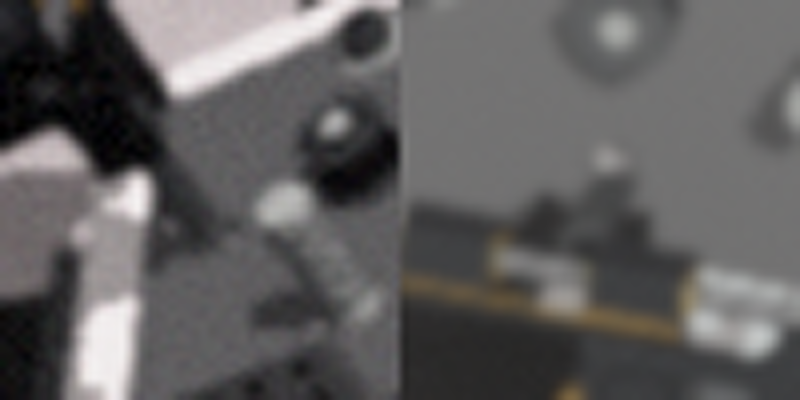

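```bash
python3 -m inch '[[[0,0,0,0,0,0,1],[0,0,0,0,0,0,1],[0,0,0,0,0,0,1],[0,0,0,0,0,0,1],[0,0,0,0,0,0,1]]]'
python3 -c "
from h import *
for h in (.052,.044): go(W(-.0222,.0102,h),tool(-nf,-yf))
st=read_state();print((F.T@(st['ee_pos']-c0)).round(4),(F.T@st['ft_force']).round(1))"
```

```text
time: 21.45
ee_pos: [0.5199, 0.1582, 0.1518]
eef_rot: [0.862, -0.081, -0.498, -0.05]
ft_force: [0.3, 0.4, -1.0]
width: 0.0165
t 21.45 pos [0.5199 0.1582 0.1518] F [ 0.3  0.4 -1. ] w 0.0165
shift/120 [ 0.039  0.03  -0.024] turn/2pi [-0.0007  0.     -0.0007] deg 0.4
t 21.45 pos [0.5199 0.1582 0.1518] F [ 0.3  0.4 -1. ] w 0.0165
shift/120 [ 0.072  0.023 -0.082] turn/2pi [-0.0007  0.     -0.0007] deg 0.4
[-0.0241  0.0058  0.0565] [-0.3  0.5 -1. ]
```

```bash
python3 -m inch '[[[0.039,0.03,-0.024,-0.0007,0,-0.0007,1],[0.039,0.03,-0.024,-0.0007,0,-0.0007,1],[0.039,0.03,-0.024,-0.0007,0,-0.0007,1],[0.039,0.03,-0.024,-0.0007,0,-0.0007,1],[0.039,0.03,-0.024,-0.0007,0,-0.0007,1],[0.039,0.03,-0.024,-0.0007,0,-0.0007,1]]]'
python3 -c "
from h import *
for h in (.052,.044): go(W(-.0222,.0102,h),tool(-nf,-yf))
st=read_state();print((F.T@(st['ee_pos']-c0)).round(4),(F.T@st['ft_force']).round(1))
for n in ('side','top'): snap(n,n+'17')
a=cv2.imread('pics/side17_full.png')[150:200,250:300];b=cv2.imread('pics/top17_full.png')[190:240,205:255]
cv2.imwrite('pics/v17.png',cv2.resize(np.hstack([a,b]),(800,400),interpolation=cv2.INTER_CUBIC))
r=R.from_quat(st['eef_rot']).as_matrix(); P=[st['ee_pos']+r[:,0]*.0417,W(-.0215,.010,.008)]
print(((proj('side',P)-[250,150])*8).round(0),((proj('top',P)-[205,190])*8+[400,0]).round(0))"
```

```text
time: 22.05
ee_pos: [0.52, 0.1585, 0.1528]
eef_rot: [0.862, -0.082, -0.497, -0.049]
ft_force: [-0.1, -0.2, -0.7]
width: 0.0166
t 22.05 pos [0.52   0.1585 0.1528] F [-0.1 -0.2 -0.7] w 0.0166
shift/120 [ 0.038  0.028 -0.032] turn/2pi [-0.0005  0.0002 -0.0005] deg 0.3
t 22.05 pos [0.52   0.1585 0.1528] F [-0.1 -0.2 -0.7] w 0.0166
shift/120 [ 0.071  0.021 -0.09 ] turn/2pi [-0.0005  0.0002 -0.0005] deg 0.3
[-0.0236  0.006   0.0573] [-0.4 -0.2 -0.5]
[[201. 223.]
 [220. 229.]] [[613. 174.]
 [607. 155.]]
```

View pics/v17.png

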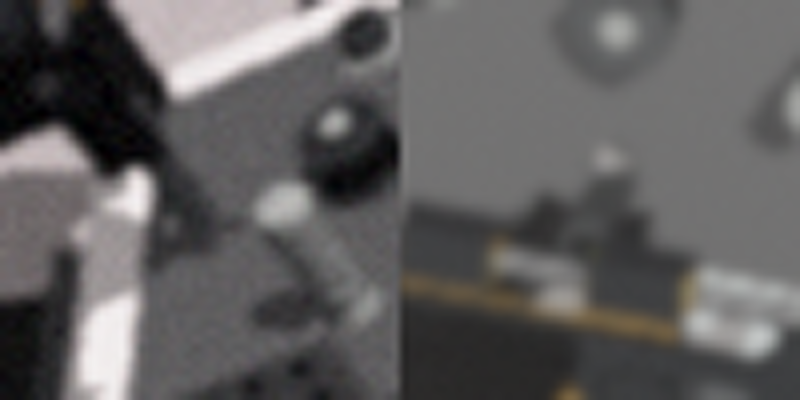

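```bash
python3 -c "
from h import *
print(read_state()['joint_positions'].round(3))"
```

```text
[ 0.936 -0.075 -1.468  2.116  0.434  0.679 -2.603]
```

```bash
python3 -m inch '[[[-0.15,0,0.25,0,0,0,1],[-0.3,0,0.5,0,0,0,1],[-0.3,0,0.5,0.012,-0.0024,-0.0217,1],[-0.3,0,0.5,0.0245,-0.005,-0.0433,1],[-0.3,0,0.5,0.0245,-0.005,-0.0433,1],[-0.3,0,0.5,0.0245,-0.005,-0.0433,1]]]'
python3 -c "
from h import *
st=read_state();print(st['joint_positions'].round(3)); print((F.T@(st['ee_pos']-c0)).round(4), (F.T@R.from_quat(st['eef_rot']).as_matrix()).round(3))"
```

```text
time: 22.75
ee_pos: [0.484, 0.1581, 0.2126]
eef_rot: [0.845, -0.159, -0.477, -0.182]
ft_force: [-0.1, -0.1, -0.1]
width: 0.0165
[ 0.694 -0.385 -1.119  2.112 -0.045  0.772 -2.521]
[-0.0243 -0.0013  0.1267] [[ 0.003 -0.305 -0.952]
 [ 0.003 -0.952  0.305]
 [-1.    -0.004 -0.002]]
```

```bash
python3 -m inch '[[[0,0,0,0.0123,-0.0024,-0.0217,1],[0,0,0,0.0245,-0.0048,-0.0433,1],[0,0,0,0.0368,-0.0073,-0.065,1],[0,0,0,0.049,-0.0097,-0.0866,1],[0,0,0,0.0613,-0.012,-0.108,1],[0,0,0,0.0735,-0.0145,-0.13,1],[0,0,0,0.0858,-0.017,-0.152,1],[0,0,0,0.098,-0.0194,-0.173,1],[0,0,0,0.098,-0.0194,-0.173,1],[0,0,0,0.098,-0.0194,-0.173,1]]]'
python3 -c "
from h import *
st=read_state();print(st['joint_positions'].round(3)); print((F.T@(st['ee_pos']-c0)).round(4), (F.T@R.from_quat(st['eef_rot']).as_matrix()).round(3))
go(W(-.0222,.0102,.08),tool(-nf,-xf))"
```

```text
time: 23.75
ee_pos: [0.5243, 0.0798, 0.1571]
eef_rot: [-0.593, 0.319, 0.36, 0.646]
ft_force: [0.1, 0.9, -0.4]
width: 0.0161
[ 1.25  -0.497 -1.248  2.244 -0.929  0.636 -2.6  ]
[-0.0046 -0.0703  0.0513] [[ 0.023 -0.991 -0.134]
 [ 0.188 -0.127  0.974]
 [-0.982 -0.047  0.184]]
t 23.75 pos [0.5243 0.0798 0.1571] F [ 0.1  0.9 -0.4] w 0.0161
shift/120 [-0.112  0.706  0.134] turn/2pi [-0.014   0.0085 -0.0331] deg 13.3
```

```bash
python3 -c "
from h import *
for n in ('side','top'): snap(n,n+'18')
a=cv2.imread('pics/side18_full.png')[110:240,220:350];b=cv2.imread('pics/top18_full.png')[140:270,180:310]
cv2.imwrite('pics/v18.png',cv2.resize(np.hstack([a,b]),(800,400),interpolation=cv2.INTER_CUBIC))"
```

```text
(no output)
```

View pics/v18.png

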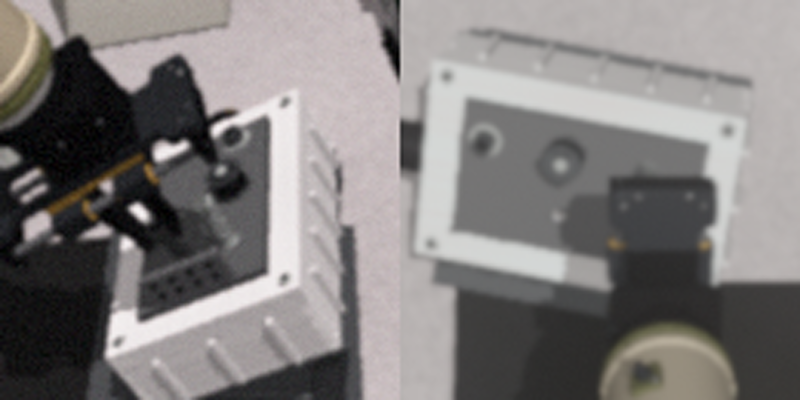

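```bash
python3 -m inch '[[[-0.05,0.01,0.07,0,0,0,1],[-0.1,0.02,0.14,0,0,0,1]]]'
python3 -c "
from h import *
st=read_state();print(st['joint_positions'].round(3)); print((F.T@(st['ee_pos']-c0)).round(4), (F.T@R.from_quat(st['eef_rot']).as_matrix()).round(3))
go(W(-.0222,.0102,.12),tool(-nf,-xf))"
```

```text
time: 24.05
ee_pos: [0.5159, 0.077, 0.1704]
eef_rot: [-0.594, 0.313, 0.364, 0.645]
ft_force: [0.1, -0.8, -0.2]
width: 0.0163
[ 1.176 -0.498 -1.159  2.25  -0.903  0.667 -2.601]
[-0.0046 -0.0747  0.0666] [[ 0.022 -0.989 -0.144]
 [ 0.2   -0.136  0.97 ]
 [-0.98  -0.05   0.195]]
t 24.05 pos [0.5159 0.077  0.1704] F [ 0.1 -0.8 -0.2] w 0.0163
shift/120 [-0.205  0.762  0.312] turn/2pi [-0.0148  0.0089 -0.0354] deg 14.2
```

```bash
python3 -m inch '[[[-0.15,0.02,0.2,0,0,0,1],[-0.25,0.03,0.4,0,0,0,1],[-0.35,0.04,0.6,-0.012,-0.002,0.0186,1],[-0.35,0.04,0.7,-0.024,-0.004,0.037,1],[-0.35,0.04,0.7,-0.036,-0.006,0.056,1],[-0.35,0.04,0.7,-0.036,-0.006,0.056,1]]]'
python3 -c "
from h import *
st=read_state();print(st['joint_positions'].round(3)); print((F.T@(st['ee_pos']-c0)).round(4), (F.T@R.from_quat(st['eef_rot']).as_matrix()).round(3))"
```

```text
time: 24.65
ee_pos: [0.4736, 0.0848, 0.2549]
eef_rot: [0.717, -0.229, -0.424, -0.504]
ft_force: [-1.0, 0.6, -0.5]
width: 0.0161
[ 0.567 -0.498 -0.646  2.215 -0.479  0.79  -2.572]
[ 0.0004 -0.0752  0.1613] [[ 0.02  -0.841 -0.54 ]
 [ 0.202 -0.526  0.826]
 [-0.979 -0.126  0.16 ]]
```

```bash
python3 -m inch '[[[0,0.1,0,-0.012,-0.002,0.0186,1],[0,0.2,0,-0.024,-0.004,0.037,1],[0,0.3,0,-0.036,-0.006,0.056,1],[0,0.3,0,-0.048,-0.008,0.075,1],[0,0.3,0,-0.06,-0.01,0.093,1],[0,0.3,0,-0.072,-0.012,0.112,1],[0,0.3,0,-0.084,-0.014,0.13,1],[0,0.3,0,-0.096,-0.016,0.149,1],[0,0.3,0,-0.1,-0.017,0.16,1],[0,0.3,0,-0.1,-0.017,0.16,1]]]'
python3 -c "
from h import *
st=read_state();print(st['joint_positions'].round(3)); print((F.T@(st['ee_pos']-c0)).round(4), (F.T@R.from_quat(st['eef_rot']).as_matrix()).round(3))
go(W(-.0222,.0102,.13),tool(-nf,xf));"
```

```text
time: 25.65
ee_pos: [0.4742, 0.1165, 0.2534]
eef_rot: [0.873, 0.046, -0.486, -0.022]
ft_force: [-0.9, 0.1, -1.4]
width: 0.0163
[ 0.271 -0.425 -0.522  2.199 -0.24   0.759 -1.679]
[-0.0051 -0.044   0.1628] [[ 0.005  0.176 -0.984]
 [ 0.202 -0.964 -0.172]
 [-0.979 -0.198 -0.04 ]]
t 25.65 pos [0.4742 0.1165 0.2534] F [-0.9  0.1 -1.4] w 0.0163
shift/120 [ 0.101  0.44  -0.308] turn/2pi [-0.136   0.0046  0.1777] deg 80.6
```

```bash
python3 -c "
from h import *
go(W(-.0222,.0102,.11),tool(-nf,(xf-yf)/2**.5));"
```

```text
t 25.65 pos [0.4742 0.1165 0.2534] F [-0.9  0.1 -1.4] w 0.0163
shift/120 [ 0.183  0.424 -0.452] turn/2pi [-0.076   0.0058  0.0678] deg 36.7
```

```bash
python3 -m inch '[[[0.04,0.1,-0.05,-0.015,0.001,0.0136,1],[0.08,0.2,-0.12,-0.03,0.002,0.027,1],[0.12,0.3,-0.2,-0.045,0.003,0.041,1],[0.18,0.424,-0.3,-0.06,0.0045,0.054,1],[0.183,0.424,-0.4,-0.076,0.0058,0.0678,1],[0.183,0.424,-0.45,-0.076,0.0058,0.0678,1],[0.183,0.424,-0.45,-0.076,0.0058,0.0678,1],[0.183,0.424,-0.45,-0.076,0.0058,0.0678,1]]]'
python3 -c "
from h import *
st=read_state();print(st['joint_positions'].round(3)); print((F.T@(st['ee_pos']-c0)).round(4))
go(W(-.0222,.0102,.11),tool(-nf,(xf-yf)/2**.5));go(W(-.0222,.0102,.07),tool(-nf,(xf-yf)/2**.5));"
```

```text
time: 26.45
ee_pos: [0.4962, 0.1673, 0.2002]
eef_rot: [0.816, 0.112, -0.492, 0.283]
ft_force: [0.8, -0.3, -0.1]
width: 0.0164
[ 0.348 -0.18  -0.918  2.102  0.309  0.792 -1.751]
[-0.0216  0.0101  0.1109]
t 26.45 pos [0.4962 0.1673 0.2002] F [ 0.8 -0.3 -0.1] w 0.0164
shift/120 [-0.     0.001 -0.009] turn/2pi [-0.0004  0.0002  0.0004] deg 0.2
t 26.45 pos [0.4962 0.1673 0.2002] F [ 0.8 -0.3 -0.1] w 0.0164
shift/120 [ 0.163 -0.031 -0.297] turn/2pi [-0.0004  0.0002  0.0004] deg 0.2
```

Well within joint ranges now. Check the drift, the bracket and the screw in hand before descending.

```bash
python3 -m inch '[[[0.05,-0.01,-0.09,0,0,0,1],[0.1,-0.02,-0.19,0,0,0,1],[0.163,-0.031,-0.297,0,0,0,1],[0.163,-0.031,-0.297,0,0,0,1],[0.163,-0.031,-0.297,0,0,0,1],[0.163,-0.031,-0.297,0,0,0,1]]]'
python3 -c "
from h import *
for n in ('side','top'): snap(n,n+'19')
a=cv2.imread('pics/side19_full.png')[140:220,240:320];b=cv2.imread('pics/top19_full.png')[160:240,195:275]
cv2.imwrite('pics/v19.png',cv2.resize(np.hstack([a,b]),(800,400),interpolation=cv2.INTER_CUBIC))
st=read_state();print(st['joint_positions'].round(3)); print((F.T@(st['ee_pos']-c0)).round(4))
go(W(-.0222,.0102,.052),tool(-nf,(xf-yf)/2**.5))
r=R.from_quat(st['eef_rot']).as_matrix(); P=[st['ee_pos']+r[:,0]*.0417,W(-.022,.010,.008),W(.033,-.055,.056)]
print(((proj('side',P)-[240,140])*5).round(0),((proj('top',P)-[195,160])*5+[400,0]).round(0))
g=cv2.cvtColor(cv2.imread('pics/top19_full.png'),cv2.COLOR_BGR2GRAY).astype(float); pts=[]
for u in range(206,254,2):
    col=g[150:215,u]; idx=[i for i in range(5,len(col)-1) if col[i]>=160>col[i+1] and col[i-2]>185]
    if idx: i=idx[0]; pts.append((u,150+i+(col[i]-160)/(col[i]-col[i+1])))
P=np.array([onface('top',u,v,.008) for u,v in pts]); k=np.polyfit(P[:,1],P[:,0],1); print(len(pts),'angle',k[0])
"
```

```text
time: 27.05
ee_pos: [0.5158, 0.1647, 0.1655]
eef_rot: [0.816, 0.113, -0.491, 0.285]
ft_force: [-0.2, -0.3, -0.8]
width: 0.0167
[ 0.384 -0.061 -0.975  2.112  0.478  0.738 -1.882]
[-0.0219  0.0115  0.0709]
t 27.15 pos [0.5158 0.1649 0.1654] F [-0.5 -0.6 -0.2] w 0.0168
shift/120 [ 0.073 -0.026 -0.137] turn/2pi [-0.      0.0004 -0.0004] deg 0.2
[[166. 163.]
 [186. 193.]
 [226. 173.]] [[567. 265.]
 [579. 248.]
 [709. 211.]]
24 angle -0.0030013060510129964
```

View pics/v19.png

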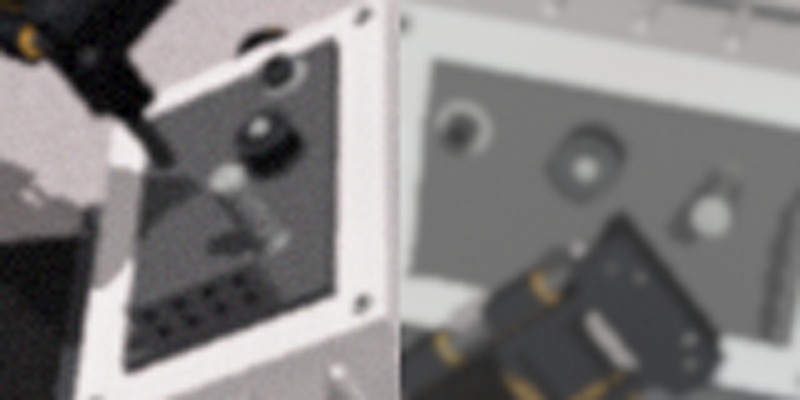

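```bash
python3 -m inch '[[[0.03,-0.02,-0.06,0,0,0,1],[0.073,-0.026,-0.137,0,0,0,1],[0.073,-0.026,-0.137,0,0,0,1],[0.073,-0.026,-0.137,0,0,0,1],[0.073,-0.026,-0.137,0,0,0,1]]]'
python3 -c "
from h import *
st=read_state();print(st['joint_positions'].round(3)); print((F.T@(st['ee_pos']-c0)).round(4))
for h in (.052,.042): go(W(-.0222,.0102,h),tool(-nf,(xf-yf)/2**.5))
for n in ('side','top'): snap(n,n+'20')
a=cv2.imread('pics/side20_full.png')[150:200,250:300];b=cv2.imread('pics/top20_full.png')[190:240,205:255]
cv2.imwrite('pics/v20.png',cv2.resize(np.hstack([a,b]),(800,400),interpolation=cv2.INTER_CUBIC))
r=R.from_quat(st['eef_rot']).as_matrix(); P=[st['ee_pos']+r[:,0]*.0417,W(-.022,.010,.008)]
print(((proj('side',P)-[250,150])*8).round(0),((proj('top',P)-[205,190])*8+[400,0]).round(0))"
```

```text
time: 27.65
ee_pos: [0.5244, 0.1619, 0.1487]
eef_rot: [0.815, 0.113, -0.491, 0.286]
ft_force: [0.9, -0.3, -0.7]
width: 0.0167
[ 0.387 -0.003 -0.983  2.117  0.565  0.721 -1.948]
[-0.0225  0.0102  0.0519]
t 27.65 pos [0.5244 0.1619 0.1487] F [ 0.9 -0.3 -0.7] w 0.0167
shift/120 [ 0.001 -0.001  0.002] turn/2pi [-0.      0.0003 -0.0005] deg 0.2
t 27.65 pos [0.5244 0.1619 0.1487] F [ 0.9 -0.3 -0.7] w 0.0167
shift/120 [ 0.042 -0.009 -0.07 ] turn/2pi [-0.      0.0003 -0.0005] deg 0.2
[[214. 225.]
 [218. 229.]] [[604. 161.]
 [606. 157.]]
```

View pics/v20.png

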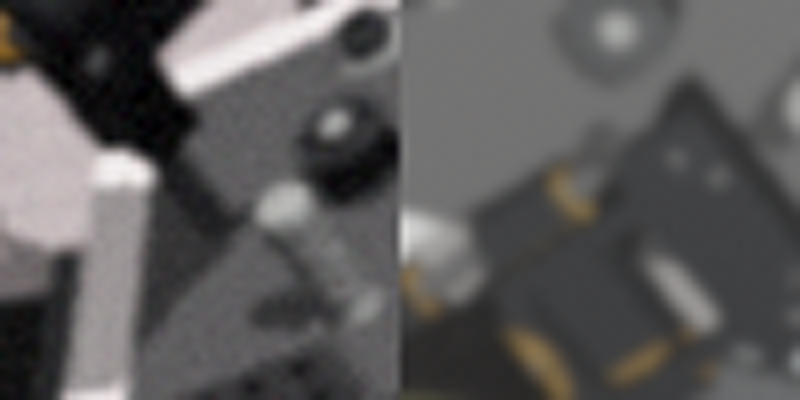

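Descend gently 8 mm and read the force.

```bash
python3 -m inch '[[[0.012,-0.002,-0.02,0,0,0,1],[0.024,-0.004,-0.04,0,0,0,1],[0.035,-0.007,-0.06,0,0,0,1],[0.035,-0.007,-0.06,0,0,0,1]]]'
python3 -c "
from h import *
st=read_state(); print((F.T@(st['ee_pos']-c0)).round(4),(F.T@st['ft_force']).round(1),(F.T@R.from_quat(st['eef_rot']).as_matrix()).round(3)[:,0])"
```

```text
time: 28.15
ee_pos: [0.5284, 0.1609, 0.1402]
eef_rot: [0.815, 0.114, -0.492, 0.285]
ft_force: [0.0, 1.0, -2.0]
width: 0.0165
[-0.0232  0.01    0.0425] [-1.2  1.  -1.6] [ 0.     0.002 -1.   ]
```

```bash
python3 -m inch '[[[0.012,-0.002,-0.02,0,0,0,1],[0.025,-0.005,-0.044,0,0,0,1],[0.037,-0.007,-0.066,0,0,0,1],[0.037,-0.007,-0.066,0,0,0,1]]]'
python3 -c "
from h import *
st=read_state(); print((F.T@(st['ee_pos']-c0)).round(4),(F.T@st['ft_force']).round(1),(F.T@R.from_quat(st['eef_rot']).as_matrix()).round(3)[:,0]);go(W(-.0222,.0102,.009),tool(-nf,(xf-yf)/2**.5))"
```

```text
time: 28.55
ee_pos: [0.5329, 0.16, 0.1323]
eef_rot: [0.815, 0.114, -0.492, 0.285]
ft_force: [0.1, 1.8, -3.7]
width: 0.0168
[-0.0232  0.01    0.0333] [-2.1  1.8 -3.1] [ 0.     0.002 -1.   ]
t 28.55 pos [0.5329 0.16   0.1323] F [ 0.1  1.8 -3.7] w 0.0168
shift/120 [ 0.107 -0.02  -0.172] turn/2pi [-0.      0.     -0.0005] deg 0.2
```

```bash
python3 -m inch '[[[0.016,-0.003,-0.029,0,0,0,1],[0.033,-0.006,-0.058,0,0,0,1],[0.049,-0.0095,-0.087,0,0,0,1],[0.065,-0.0127,-0.115,0,0,0,1],[0.081,-0.016,-0.144,0,0,0,1],[0.088,-0.017,-0.156,0,0,0,1],[0.088,-0.017,-0.156,0,0,0,1],[0.088,-0.017,-0.156,0,0,0,1]]]'
python3 -c "
from h import *
st=read_state(); print((F.T@(st['ee_pos']-c0)).round(4),(F.T@st['ft_force']).round(1),(F.T@R.from_quat(st['eef_rot']).as_matrix()).round(3)[:,0])"
```

```text
time: 29.35
ee_pos: [0.5433, 0.158, 0.1137]
eef_rot: [0.815, 0.114, -0.491, 0.285]
ft_force: [-0.3, 3.5, -5.3]
width: 0.0166
[-0.0233  0.0101  0.0119] [-3.5  3.3 -4.1] [ 0.     0.002 -1.   ]
```

```bash
python3 -m inch '[[[0.004,-0.001,-0.008,0,0,0,1],[0.008,-0.0015,-0.014,0,0,0,1],[0.01,-0.002,-0.0185,0,0,0,1],[0.01,-0.002,-0.0185,0,0,0,1],[0.01,-0.002,-0.0185,0,0,0,1]]]'
python3 -c "
from h import *
st=read_state(); print((F.T@(st['ee_pos']-c0)).round(4),(F.T@st['ft_force']).round(1))"
```

```text
time: 29.85
ee_pos: [0.5445, 0.158, 0.1119]
eef_rot: [0.815, 0.114, -0.491, 0.286]
ft_force: [-5.2, 3.9, -2.0]
width: 0.0161
[-0.0232  0.0103  0.0098] [-6.1  2.8  1.2]
```

```bash
python3 -m inch '[[[0.002,0,-0.003,0,0,0,1],[0.003,-0.0006,-0.006,0,0,0,1],[0.003,-0.0006,-0.006,0,0,0,1]]]'
python3 -c "
from h import *
st=read_state(); print((F.T@(st['ee_pos']-c0)).round(4),(F.T@st['ft_force']).round(1))"
```

```text
time: 30.15
ee_pos: [0.5448, 0.158, 0.1115]
eef_rot: [0.815, 0.113, -0.491, 0.286]
ft_force: [-11.0, 2.6, 5.7]
width: 0.0164
[-0.0232  0.0104  0.0093] [-7.   0.5 10.6]
```

```bash
python3 -m inch '[[[0,0,0,0,0,0,0.65],[0,0,0,0,0,0,0.65],[0,0,0,0,0,0,0.65],[0,0,0,0,0,0,0.65]]]'
python3 -m inch '[[[-0.05,0.01,0.09,0,0,0,0.65],[-0.15,0.03,0.26,0,0,0,0.65],[-0.3,0.06,0.52,0,0,0,0.65],[-0.45,0.09,0.78,0,0,0,0.65],[-0.55,0.1,0.95,0,0,0,0.65],[-0.75,0.1,1,0,0,0,0.65],[-0.95,0.1,1,0,0,0,0.65]]]'
python3 -c "
from h import *
print(read_state()['joint_positions'].round(2))
for n in ('side','top'): snap(n,n+'21')
a=cv2.imread('pics/side21_full.png')[140:220,240:320];b=cv2.imread('pics/top21_full.png')[160:240,195:275]
cv2.imwrite('pics/v21.png',cv2.resize(np.hstack([a,b]),(800,400),interpolation=cv2.INTER_CUBIC))
P=[W(-.0225,.010,.020),W(.033,-.055,.056)]
print(((proj('side',P)-[240,140])*5).round(0),((proj('top',P)-[195,160])*5+[400,0]).round(0))
"
```

```text
time: 30.55
ee_pos: [0.5456, 0.157, 0.1116]
eef_rot: [0.815, 0.113, -0.491, 0.285]
ft_force: [1.1, -0.1, 0.6]
width: 0.0297
time: 31.25
ee_pos: [0.431, 0.1698, 0.233]
eef_rot: [0.816, 0.113, -0.49, 0.285]
ft_force: [-0.4, 0.9, -0.5]
width: 0.0305
[ 0.28 -0.42 -0.85  2.16  0.06  0.88 -1.59]
[[174. 178.]
 [226. 173.]] [[574. 259.]
 [709. 211.]]
```

View pics/v21.png

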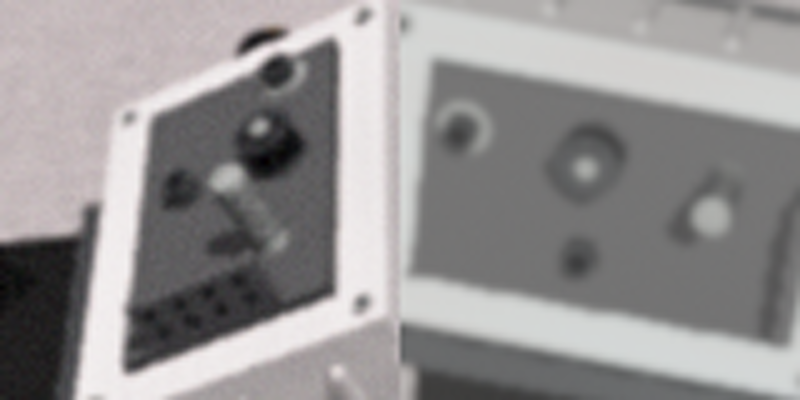

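```bash
python3 -c "
from h import *
s=cv2.cvtColor(cv2.imread('pics/side21_full.png'),cv2.COLOR_BGR2RGB);t=cv2.cvtColor(cv2.imread('pics/top21_full.png'),cv2.COLOR_BGR2RGB)
a=blob(s,240+228/5-.4,140+176/5-.4,4,1);b=blob(t,195+311/5-.4,160+217/5-.4,5,1)
X,e=tri(a,b);print('drift top',np.round(a,1),np.round(b,1),(F.T@(X-c0)).round(4),np.round(e,4))
a=blob(s,240+180/5-.4,140+186/5-.4,5,0);b=blob(t,195+178/5-.4,160+257/5-.4,5,0)
X,e=tri(a,b);print('screw head',np.round(a,1),np.round(b,1),(F.T@(X-c0)).round(4),np.round(e,4))
a=cv2.resize(s[165:195,262:302],(400,300),interpolation=cv2.INTER_CUBIC);b=cv2.resize(t[190:220,220:260],(400,300),interpolation=cv2.INTER_CUBIC)
cv2.imwrite('pics/v21b.png',cv2.cvtColor(np.hstack([a,b]),cv2.COLOR_RGB2BGR))
for n in ('side21','top21'): pass
"
```

```text
drift top [285.1 175.1] [257.  202.9] [ 0.0315 -0.0554  0.055 ] [0.0007 0.0007]
screw head [275.3 177.8] [230.1 211.6] [-0.0252  0.0103  0.013 ] [0.0001 0.0001]
```

View pics/v21b.png

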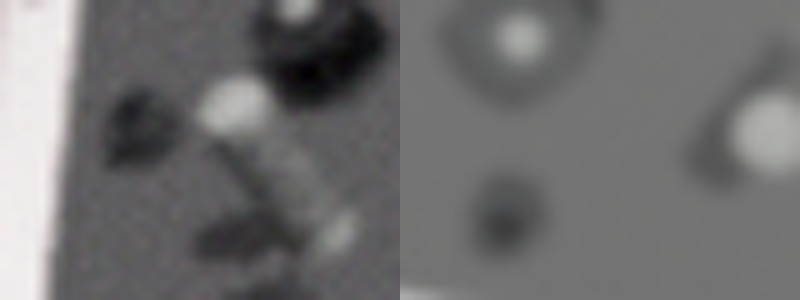

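View pics/side21_full.png

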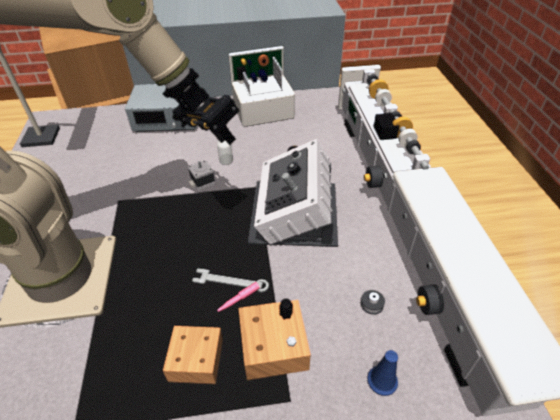

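View pics/top21_full.png

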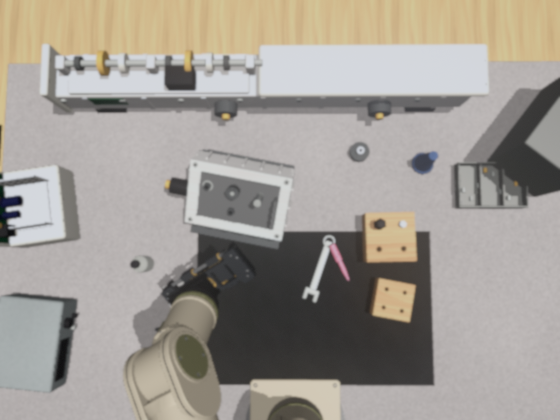

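```bash
python3 -c "
from h import *
st=read_state();print(st['time'],st['ft_force'].round(1)); print(close_job())"
```

```text
31.35 [ 0.2  0.4 -0.1]
the job is handed in; nothing more can be done
None
```

The job is done and handed in at 31.4 s, with the gripper clear of everything. The bracket is swung up, the drift is standing in the end hole, and the screw is home in the other open hole.

**What I did:** I pinched the flange and swung the bracket about its pivot by about 0.136 rad. I then pushed the drift into the end hole until its shoulder met the bracket. Last, I dropped the screw into the other hole until its head met the bracket.

**Last checks:**
- **Bracket:** its angle was about -0.003 rad, measured from the plate edge before the screw went in; the last pictures show it still straight.
- **Drift:** it met the bracket at about 30 N. Its top is 55 mm above the housing face, where 56 mm is expected. It leans about 1–2 mm down the slope, within the hole's clearance.
- **Screw:** it met the bracket at about 11 N, with the fingers at the height expected for a seated head. The camera only puts the middle of the head about 13 mm above the face, which fits a head seated between 8 and 20 mm.
- **Everything else:** the hexbolt, driver and the other things on the bench look unmoved in the last pictures, except as noted below.

**What went wrong:**
- **Pink look-alike:** it was balanced on its tip and had fallen over by about 2 s. I believe it fell by itself, because the gripper stayed at least 0.23 m up with no force spike. I left it where it lay.
- **Joint limits:** on the way to the screw hole the arm reached the ends of joints 3 and 7. A roll I tried next, which also brought joint 2 to its limit, took the held screw close to the drift and flange. The force reading stayed near zero in the checks, and the drift and bracket had not moved. I backed out and finished with a different wrist roll.

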